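# Snap the driver board into the lamp base

### The arm

A 7-joint arm with a two-finger parallel gripper is mounted at the origin on the work surface. World frame = base frame: x ahead of the robot, y to its left, z up, the work surface at z = 0. Lengths are in m, angles in rad, forces in N, time in s.
With the tool pointing down it reaches from about 0.4 to 0.85 m from the base axis. Payload 4.5 kg.
Tool frame: the origin (TCP) lies between the finger pads; the fingertips stand 19 mm ahead of it and the grasp point (between the pads) is the TCP; z points along the fingers, y is the direction in which the jaws open and shut (so a half turn about z gives the same grasp; the last joint's range is limited). The gripper opens to 88 mm and grips with 3 to 60 N. Pads are 18 mm wide; open, the fingers measure 123 mm over their backs; the gripper's body (75 mm by 187 mm) begins 45 mm behind the grasp point.
Start: joints at [1.216, 0.689, -0.195, 1.565, 0.157, 0.902, -0.215], TCP at [0.237, -0.578, 0.258] pointing down, gripper open.
Joint ranges: [-3.01, 3.01], [-0.46, 2.08], [-1.47, 1.51], [0.13, 2.56], [-1, 4.14], [0.04, 2.09], [-2.66, 2.66]. Speed limits (rad/s): [2.57, 2.57, 3.14, 3.14, 3.14, 3.14, 3.14].

### API

Orientations are given as a unit quaternion [x, y, z, w].
In Python, from plant import status, snapshot, finish_job, cut_out, tip_of gives the robot as it stands. The module is installed in compiled form; this text tells all that it offers.
- The arm moves only by the tool carry_out, never from a script. Its arguments are lists of equal length, an entry for each row: "linear": the shift along the world's x, y, z in m, a list of three; "roll": the turn about the world's z in rad. A call has 1 to 8 rows; each row is the pose to reach, as a shift and turn from the pose measured when the call began; what a row does not reach only later rows make up. A row lasts 1/12 s, in which the tool goes at most 41.7 mm and 7.16 degrees, less where a joint would pass 70% of its speed; a pose out of reach is approached as far as the arm can. A call with a gripper value outside its range is refused whole. "gripper" is the opening, from 0 (shut) to 1 (fully open), set as the call begins (left out, the last holds). The fingers move at their own pace and stop on an object; "grip_force" is the grip in N (left out, the last holds). Time passes only in rows, so rows that repeat a pose let the fingers close. It gives the time, the measured TCP pose, the force and the opening at its end, in the units of the state.
- status.get_state(): the state, without advancing time (a new reading comes with each control period).
- snapshot(name): name is "scene" or "top" or "wrist"; returns a dict with "img" (400x640x3 uint8, red, green, blue), "range_z" (400x640 float32, m along the optical axis (not along the pixel's ray), 0 where there is no reading), "fx", "fy", "cx", "cy" (pixels), "k1" (the pictures are not rectified: a ray, as slopes to the right and down, at radius r is drawn at 1 + k1 r^2 times it, then the intrinsics apply), "world_from_camera" (4x4, takes a point from camera to world coordinates). Camera axes: x right, y down, z forward; pixel columns grow to the right and rows downward; lengths in m; the calibration is good to about 2 mm. A picture is of the moment at which its call begins.
- finish_job(): hands the job in, once; it reports no verdict.
Trained networks look in a picture, given as the dict that the camera call returned (one of the last four; its "shot" number tells which), for a name from the list of things; names that differ only in an ending like _2 or _b are one class to them, and where a whole thing is asked for, a point or a joint stands for the part that bears it (a point fixed in the world has none). Each returns a list of dicts, best first, with "confidence" (0 to 1); they miss things now and then, are a little off and sometimes report something else, mostly with a low value. They report only what shows in the picture. A call takes as long as a camera call.
- cut_out(picture, query): "region" (400x640 bool, what is visible of it) and "pixel" ([column, row] in pixels, amid what is visible of it).
- tip_of(picture, query): "pixel" ([column, row] in pixels: a listed point, or the origin of a listed thing).
The state is a dict: "clock": time; "q": joint angles; "qd": joint speeds; "joint_torque": joint torques, N m; "tool_pos": TCP position; "eef_rot": TCP orientation; "contact_force": force on the tool from outside, world axes, zero at the start; "moment": the same for the moment, N m; "opening": opening from 0.0 (shut) to 1.0 (fully open).
Only numpy, scipy, OpenCV 4.12 (cv2) and the standard library are available. Lean on these libraries where they do the work, as an engineer would, in place of code of your own. Each camera call takes 0.05 s, during which the arm holds its last target.

### The job

Pick up the loose driver board by its heat sink, rest it on the points of the four barbed standoffs in the open lamp base, with its terminal block at the end where the rim has the cable gap, and let go of the heat sink; then press the bare board down beside each standoff in turn until all four have clicked through and the board sits fully home on its four shoulders. Never push on the heat sink, never press the board with more than 3.5 kg (35 N), and leave the pencil, the tape, the eraser and the screwdriver where they lie.

Things in the scene. Friction and masses are not known exactly. Their poses are not given: they have to be found in the camera images.
- heatsink (a point): centre of the finned aluminium heat sink on the middle of the loose driver board: 50 mm long (board x), 30 mm wide (board y), 34 mm high. The point is 21 mm above the board's underside and 17 mm above its upper face. Axes are the board's: x along its length, from the grey terminal block (at the -x end) to two black capacitors (at the +x end); y across; z up
- board: the loose dark green driver board, 160 x 104 x 4 mm, about 160 g, flat on the table at first; origin at the centre of its underside, axes as for the heat sink. Its terminal block is 40 x 12 x 12 mm, its capacitors 13 mm high. Beside the heat sink, strips 25 mm wide along both long edges are bare from hole to hole: press there, e.g. at x = +-40, y = +-38 mm, 25 mm inward of a hole
- hole0 (a point): square hole, 10 x 10 mm, at the terminal-block end, +y side of the board (x = -65, y = +38 mm): its centre, on the board's underside; axes as the board's. Hole 0 belongs on standoff 0
- hole1 (a point): square hole, 10 x 10 mm, at the terminal-block end, -y side of the board (x = -65, y = -38 mm): its centre, on the board's underside; axes as the board's. Hole 1 belongs on standoff 1
- hole2 (a point): square hole, 10 x 10 mm, at the capacitor end, +y side of the board (x = +65, y = +38 mm): its centre, on the board's underside; axes as the board's. Hole 2 belongs on standoff 2
- hole3 (a point): square hole, 10 x 10 mm, at the capacitor end, -y side of the board (x = +65, y = -38 mm): its centre, on the board's underside; axes as the board's. Hole 3 belongs on standoff 3
- lampbase: the lamp base, fixed to the table: an open black tray, 220 x 150 mm, rim 14 mm high, with four pale nylon barbed standoffs; origin on the table, midway between the standoffs; x from the end with a 56 mm cable gap in the rim (-x) to the end with the round steel arm socket (24 mm wide, 22 mm high); z up
- seat0 (a point): standoff 0, at the cable-gap end, +y side: the point on its axis 22 mm above the table; axes as the base's. Its real shoulder (14 mm wide, where the board's underside rests when home) may be up to 5 mm above or below this point: each end's pair stands on a steel cross rail whose height is set by hand, level across, anew each time, and is not measured; it is felt when pressing
- seat1 (a point): the same point of standoff 1, at the cable-gap end, -y side. The standoffs form a rectangle, 130 mm along x by 76 mm along y. Above its shoulder each has a neck 7 mm wide and 5 mm high that tapers to a point 18 mm up, and two sprung barbs that splay along y to 15 mm across, their lower ends 7 mm up
- seat2 (a point): the same point of standoff 2, at the arm-socket end, +y side. A board laid loosely on the barbs rests about 12 mm above the shoulders. Pressing a corner squeezes its barbs through the hole against spring and friction (some 8 to 15 N, less towards the end); meanwhile the opposite corner may rise by 10 mm
- seat3 (a point): the same point of standoff 3, at the arm-socket end, -y side. The barbs spring out over the board when its underside is less than about 2 mm above the shoulder; then the board meets the hard shoulder and the force climbs steeply. A corner pressed only part-way stays where friction leaves it; then press it again
- pencil: yellow pencil, 170 mm, lying near the board; a bystander, to be left alone; origin at its underside or axis
- screwdriver: screwdriver, 190 mm, lying beyond the lamp base; a bystander, to be left alone; origin at its underside or axis
- tape: roll of tape lying flat near the capacitor end of the board, 96 mm wide, 24 mm high; a bystander, to be left alone; origin at its underside or axis
- eraser: white eraser, 50 x 22 x 12 mm, near the cable-gap end of the lamp base; a bystander, to be left alone; origin at its underside or axis

How it is judged:
By the outcome, as a careful person would: the job done as asked, in the order asked, and still so for the second after the job is handed in, with the robot touching nothing.
It also fails if it takes over 64 s, if anything falls off the work surface, if the arm or the gripper's body presses on something with over 40 N, if the wrist force passes 120 N, or if a joint passes its speed limit or range.

## Working session

There is one attempt and no reset: what is moved stays moved. The work goes in short steps, Python scripts to look and compute and a tool call to move; the robot and the scene stay as the last step left them, time stands still between calls to the robot, and variables do not carry over. Pictures are saved under pics/ and viewed, and the job is handed in when it is done.

Besides the shell and the picture viewer there is one more tool, called after "Call:" by a JSON object that holds its "name" and its "arguments". carry_out: Moves the arm, as the interface text tells. Its arguments: {"type":"object","properties":{"linear":{"type":"array"},"roll":{"type":"array"},"gripper":{"type":"number"},"grip_force":{"type":"number"}},"required":["linear","roll"]}

```bash
mkdir -p pics; cat > h.py <<'E'
import numpy as np,cv2
from plant import status,snapshot,cut_out,tip_of
def save(s,n): cv2.imwrite('pics/'+n+'.png',s['img'][:,:,::-1])
def slopes(s,px):
    u=np.atleast_2d(np.array(px,float)); d=np.c_[(u[:,0]-s['cx'])/s['fx'],(u[:,1]-s['cy'])/s['fy']]
    x=d.copy()
    for _ in range(30): x=d/(1+s['k1']*(x**2).sum(1,keepdims=True))
    return x
def onz(s,px,z):
    x=slopes(s,px); T=s['world_from_camera']; r=np.c_[x,np.ones(len(x))]@T[:3,:3].T
    o=T[:3,3]; return o+r*((z-o[2])/r[:,2])[:,None]
def cloud(s):
    v,u=np.mgrid[0:400,0:640]; x=slopes(s,np.c_[u.ravel(),v.ravel()]); z=s['range_z'].ravel()
    T=s['world_from_camera']; P=(np.c_[x,np.ones(len(x))]*z[:,None])@T[:3,:3].T+T[:3,3]
    P[z==0]=np.nan; return P.reshape(400,640,3)
def proj(s,P):
    T=np.linalg.inv(s['world_from_camera']); c=np.atleast_2d(P)@T[:3,:3].T+T[:3,3]; x=c[:,:2]/c[:,2:]
    x=x*(1+s['k1']*(x**2).sum(1,keepdims=True)); return np.c_[x[:,0]*s['fx']+s['cx'],x[:,1]*s['fy']+s['cy']]
E
python3 - <<'E'
from h import *
np.set_printoptions(precision=4,suppress=True)
st=status.get_state();print({k:np.round(v,4) for k,v in st.items()})
Z=dict(heatsink=.021,board=0,hole0=0.004,hole1=0.004,hole2=0.004,hole3=0.004,lampbase=0,seat0=.022,seat1=.022,seat2=.022,seat3=.022)
for n in ['top','scene']:
    s=snapshot(n);save(s,n+'0');print(n,s['world_from_camera'][:3,3],s['fx'],s['k1'])
    for k,z in Z.items():
        for d in tip_of(s,k)[:2]: print(k,np.round(d['pixel'],1),round(d['confidence'],2),onz(s,d['pixel'],z)[0])
E
```

```text
{'clock': np.float64(0.0), 'q': array([ 1.2158,  0.69  , -0.1945,  1.5663,  0.1573,  0.9025, -0.2151]), 'qd': array([-0.0014,  0.0007,  0.0003, -0.001 ,  0.0006, -0.    , -0.0001]), 'joint_torque': array([ -0.0003, -52.7549,  -1.267 , -15.3425,  -0.0526,   0.0067,
         0.0002]), 'tool_pos': array([ 0.2367, -0.5778,  0.2569]), 'eef_rot': array([ 0.9812,  0.1932, -0.0002, -0.0009]), 'contact_force': array([0.2179, 0.2088, 0.2808]), 'moment': array([-0.0168, -0.0021,  0.03  ]), 'opening': np.float64(0.9997)}
top [ 0.5073 -0.068   0.8551] 407.9481499907824 -0.001975587983178893
heatsink [400.6 230.3] 0.68 [ 0.4997 -0.2163  0.021 ]
heatsink [216.6 271.8] 0.54 [0.4176 0.1591 0.021 ]
board [400.5 234.7] 0.95 [ 0.4904 -0.2196  0.    ]
board [395.5 269.6] 0.29 [ 0.4185 -0.208   0.    ]
hole0 [396.8 269.2] 0.87 [ 0.4197 -0.21    0.004 ]
hole0 [410.4 193.9] 0.75 [ 0.575 -0.241  0.004]
hole1 [396.8 269.2] 0.87 [ 0.4197 -0.21    0.004 ]
hole1 [410.4 193.9] 0.75 [ 0.575 -0.241  0.004]
hole2 [396.8 269.2] 0.87 [ 0.4197 -0.21    0.004 ]
hole2 [410.4 193.9] 0.75 [ 0.575 -0.241  0.004]
hole3 [396.
[... 985 characters left out ...]
.1623  0.004 ]
hole2 [283.6 269.6] 0.92 [ 0.5676 -0.2435  0.004 ]
hole2 [296.9 242.9] 0.86 [ 0.5503 -0.1623  0.004 ]
hole3 [283.6 269.6] 0.92 [ 0.5676 -0.2435  0.004 ]
hole3 [296.9 242.9] 0.86 [ 0.5503 -0.1623  0.004 ]
lampbase [357.4 171.5] 0.68 [0.5503 0.151  0.    ]
lampbase [408.3 191.5] 0.35 [0.7076 0.146  0.    ]
seat0 [340.4 153.8] 0.8 [0.4823 0.1731 0.022 ]
seat0 [332.4 167.2] 0.64 [0.4928 0.1079 0.022 ]
seat1 [340.4 153.8] 0.8 [0.4823 0.1731 0.022 ]
seat1 [332.4 167.2] 0.64 [0.4928 0.1079 0.022 ]
seat2 [340.4 153.8] 0.8 [0.4823 0.1731 0.022 ]
seat2 [332.4 167.2] 0.64 [0.4928 0.1079 0.022 ]
seat3 [340.4 153.8] 0.8 [0.4823 0.1731 0.022 ]
seat3 [332.4 167.2] 0.64 [0.4928 0.1079 0.022 ]
```

```bash
python3 - <<'E'
import cv2
a=cv2.imread('pics/top0.png');cv2.imwrite('pics/top0z.png',cv2.resize(a[110:330,150:500],None,fx=2.25,fy=2.25,interpolation=cv2.INTER_CUBIC))
E
```

```text
(no output)
```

View pics/top0z.png

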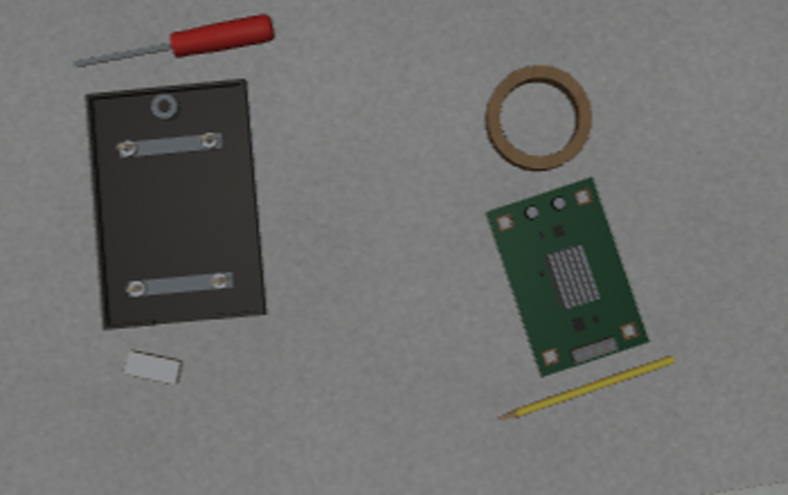

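View pics/scene0.png

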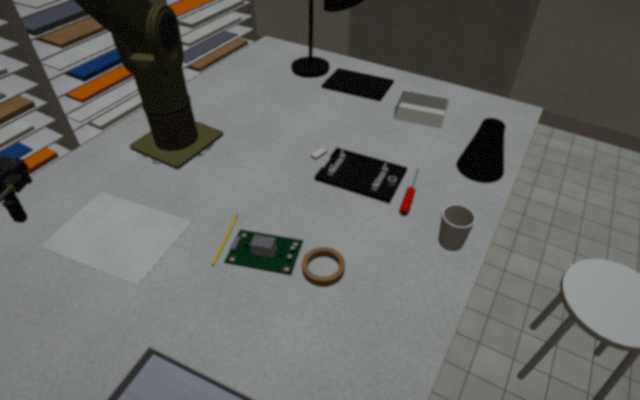

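The top picture shows the board at zoom (567,275), with its terminal block towards the robot. The lamp base is at zoom (180,205), with the socket on the far side. The two lie nearly parallel. Next I fit both poses.

```bash
cat >> h.py <<'E'
def fit(model,meas):
    m=np.array(model)[:,:2];w=np.array(meas)[:,:2];a=m-m.mean(0);b=w-w.mean(0)
    th=np.arctan2((a[:,0]*b[:,1]-a[:,1]*b[:,0]).sum(),(a*b).sum());R=np.array([[np.cos(th),-np.sin(th)],[np.sin(th),np.cos(th)]])
    t=w.mean(0)-R@m.mean(0); return t,th,w-(m@R.T+t)
H=np.array([[-65,38],[-65,-38],[65,38],[65,-38]])/1000
E
python3 - <<'E'
from h import *
np.set_printoptions(precision=4,suppress=True)
s=snapshot('top')
for k,z in (('hole0',0.004),('seat0',.022)):
    print(k)
    for d in tip_of(s,k): print(np.round(d['pixel'],1),round(d['confidence'],2),onz(s,d['pixel'],z)[0])
f=lambda L:[[150+u/2.25,110+v/2.25] for u,v in L]
b=f([(551,356),(628,330),(505,222),(583,197)]);B=f([(136,288),(220,281),(127,148),(209,140)])
print(fit(H,onz(s,b,.002)));
for z in (.022,.04): print(fit(H,onz(s,B,z)))
w=snapshot('wrist');save(w,'w0');print(w['world_from_camera'])
E
```

```text
hole0
[393.8 268.1] 0.92 [ 0.422  -0.2039  0.004 ]
[428.  256.6] 0.79 [ 0.4452 -0.2744  0.004 ]
[409.9 194.1] 0.71 [ 0.5746 -0.24    0.004 ]
[375.8 209. ] 0.58 [ 0.5441 -0.1688  0.004 ]
[403.7 232.6] 0.28 [ 0.4948 -0.2256  0.004 ]
seat0
[250.2 232.5] 0.97 [0.4972 0.0902 0.022 ]
[206.8 172.8] 0.92 [0.6211 0.1809 0.022 ]
[242.1 170.1] 0.84 [0.6259 0.1075 0.022 ]
[211.9 237.6] 0.59 [0.4873 0.1691 0.022 ]
(array([ 0.4947, -0.2221]), np.float64(0.3102557973394001), array([[ 0.0003, -0.0007],
       [ 0.0004,  0.0009],
       [-0.0001, -0.0001],
       [-0.0007, -0.0001]]))
(array([0.5538, 0.1387]), np.float64(0.0790028591788587), array([[ 0.0005,  0.0007],
       [ 0.0004, -0.0005],
       [-0.0007, -0.0001],
       [-0.0001, -0.0001]]))
(array([0.5528, 0.1342]), np.float64(0.0790028591788589), array([[ 0.0019, -0.0001],
       [ 0.0017,  0.0005],
       [-0.002 , -0.001 ],
       [-0.0016,  0.0006]]))
[[ 0.3797 -0.8874 -0.2615  0.3053]
 [-0.9251 -0.3643 -0.1073 -0.5523]
 [-0.      0.2827 -0.9592  0.3842]
 [ 0.      0.      0.      1.    ]]
```

View pics/w0.png

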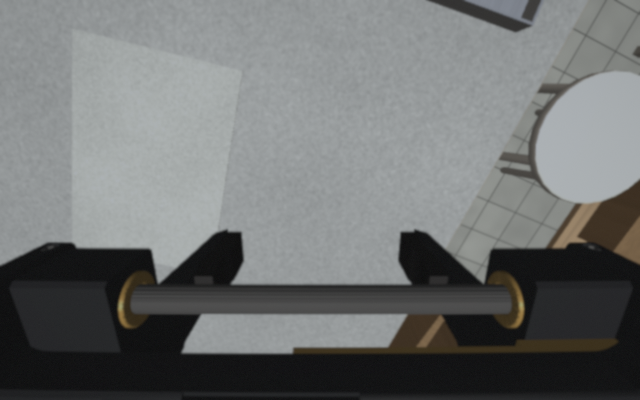

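Call:
{"name": "carry_out", "arguments": {"linear": [[0.21,0.34,0.06],[0.21,0.34,0.06],[0.21,0.34,0.06],[0.21,0.34,0.06],[0.21,0.34,0.06],[0.21,0.34,0.06],[0.21,0.34,0.06],[0.21,0.34,0.06]], "roll": [-0.08,-0.08,-0.08,-0.08,-0.08,-0.08,-0.08,-0.08]}}

```text
clock: 2.07
tool_pos: [0.4109, -0.2961, 0.3078]
eef_rot: [0.988, 0.154, 0.0, 0.0]
contact_force: [2.2, 0.0, 0.8]
opening: 0.999
```

Call:
{"name": "carry_out", "arguments": {"linear": [[0.04,0.07,0.01],[0.04,0.07,0.01],[0.04,0.07,0.01],[0.04,0.07,0.01]], "roll": [0,0,0,0]}}

```text
clock: 2.4
tool_pos: [0.4527, -0.2233, 0.3183]
eef_rot: [0.988, 0.157, 0.001, 0.0]
contact_force: [-0.2, -0.1, 0.4]
opening: 0.999
```

```bash
python3 - <<'E'
from h import *
np.set_printoptions(precision=4,suppress=True)
st=status.get_state();print(st['clock'],st['tool_pos'],st['eef_rot'],st['qd'])
s=snapshot('wrist');save(s,'w1')
for k,z in (('hole0',0.002),('heatsink',.021)):
    for d in tip_of(s,k): print(k,np.round(d['pixel'],1),round(d['confidence'],2),onz(s,d['pixel'],z)[0])
E
```

```text
2.4 [ 0.4527 -0.2233  0.3183] [0.9876 0.157  0.0011 0.0001] [0.0651 0.0062 0.0669 0.016  0.0176 0.0037 0.009 ]
hole0 [356.5  91.4] 0.91 [ 0.5667 -0.2434  0.002 ]
hole0 [352.8 174.4] 0.75 [ 0.4483 -0.2804  0.002 ]
hole0 [302.3  88. ] 0.68 [ 0.5465 -0.1665  0.002 ]
hole0 [303.1 176.4] 0.57 [ 0.4207 -0.2066  0.002 ]
heatsink [329.8 134.9] 0.57 [ 0.4963 -0.2252  0.021 ]
```

View pics/w1.png

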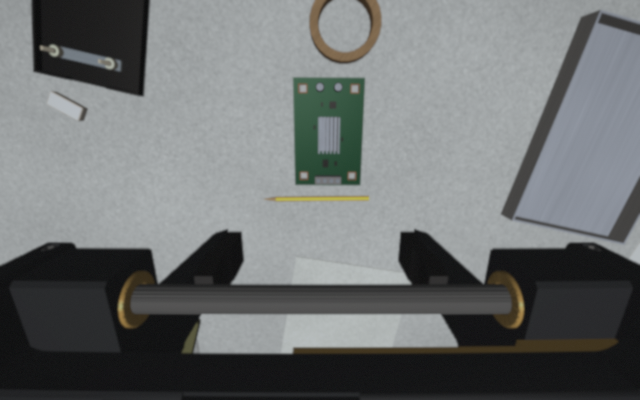

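Call:
{"name": "carry_out", "arguments": {"linear": [[0.047,0.357,-0.15],[0.047,0.357,-0.15],[0.047,0.357,-0.15],[0.047,0.357,-0.15],[0.047,0.357,-0.15],[0.047,0.357,-0.15],[0.047,0.357,-0.15],[0.047,0.357,-0.15]], "roll": [-0.235,-0.235,-0.235,-0.235,-0.235,-0.235,-0.235,-0.235]}}

```text
clock: 3.22
tool_pos: [0.4906, 0.0776, 0.1884]
eef_rot: [0.999, 0.034, -0.0, 0.001]
contact_force: [0.7, 0.3, 0.7]
opening: 1.001
```

```bash
python3 - <<'E'
from h import *
np.set_printoptions(precision=4,suppress=True)
st=status.get_state();print(st['clock'],np.array([0.5,0.134,0.168])-st['tool_pos'],st['tool_pos'],2*np.arctan2(st['eef_rot'][1],st['eef_rot'][0]))
E
```

```text
3.2167 [ 0.0094  0.0564 -0.0204] [0.4906 0.0776 0.1884] 0.06706197114904756
```

Call:
{"name": "carry_out", "arguments": {"linear": [[0.009,0.056,-0.02],[0.009,0.056,-0.02],[0.009,0.056,-0.02],[0.009,0.056,-0.02],[0.009,0.056,-0.02]], "roll": [0.012,0.012,0.012,0.012,0.012]}}

```text
clock: 3.63
tool_pos: [0.4999, 0.1307, 0.1684]
eef_rot: [0.999, 0.038, -0.001, 0.002]
contact_force: [0.5, 0.1, 1.7]
opening: 0.998
```

```bash
python3 - <<'E'
from h import *
np.set_printoptions(precision=4,suppress=True)
st=status.get_state();print(st['clock'],st['tool_pos'],st['eef_rot'],abs(st['qd']).max())
s=snapshot('wrist');save(s,'w2')
np.savez('w2.npz',**{k:v for k,v in s.items() if k!='shot'})
for z in (.022,):
    for d in tip_of(s,'seat0'): print(np.round(d['pixel'],1),round(d['confidence'],2),onz(s,d['pixel'],z)[0])
for d in tip_of(s,'lampbase'): print('base',np.round(d['pixel'],1),round(d['confidence'],2),onz(s,d['pixel'],0)[0])
i=s['img'][:260,120:520,::-1];cv2.imwrite('pics/w2z.png',cv2.resize(i,None,fx=2,fy=2,interpolation=cv2.INTER_CUBIC))
E
```

```text
3.6333 [0.4999 0.1307 0.1684] [ 0.9993  0.0376 -0.0005  0.002 ] 0.01329377564777638
[352.6 196.1] 0.85 [0.4948 0.096  0.022 ]
[268.5  54.4] 0.69 [0.6177 0.183  0.022 ]
[277.5 196.9] 0.66 [0.4883 0.1707 0.022 ]
[358.5  49.3] 0.57 [0.6277 0.1051 0.022 ]
base [313.6 132.2] 0.95 [0.5526 0.1394 0.    ]
```

View pics/w2z.png

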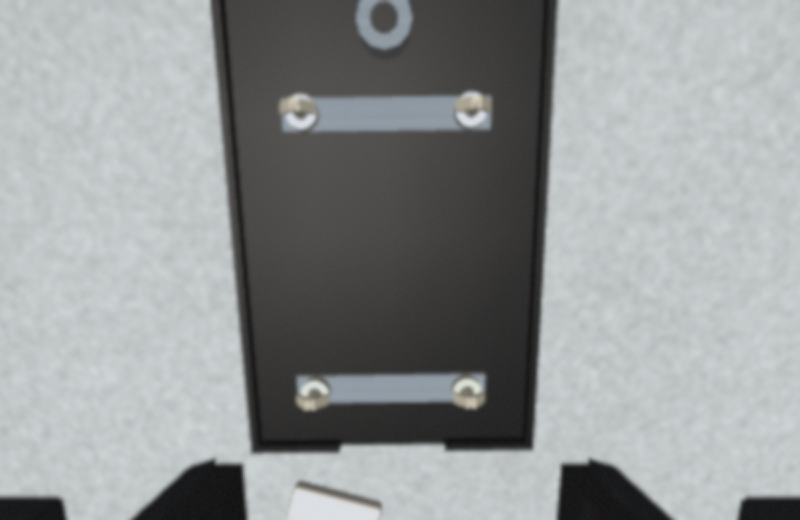

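```bash
python3 - <<'E'
from h import *
np.set_printoptions(precision=4,suppress=True)
s=dict(np.load('w2.npz'))
px=[[120+u/2,v/2] for u,v in [(314,392),(468,391),(300,113),(471,111)]]
m=onz(s,px,.022);print(m);print(fit(H,m))
d=np.linalg.norm(m[0]-m[1]),np.linalg.norm(m[2]-m[3]);print(d)
P=cloud(s)
for p in px:
    u,v=int(p[0]),int(p[1]);q=P[v-6:v+7,u-6:u+7];print(np.round(q[:,:,2]*1000).astype(int)[::2,::1])
# rails & tray floor
print(P[195,310:320,2].mean(),P[56,310:320,2].mean(),P[120,300:330,2].mean(), P[20:180,100:180,2].mean())
# tray rim edges
E
```

```text
[[0.4892 0.1712 0.022 ]
 [0.4955 0.0947 0.022 ]
 [0.6161 0.1816 0.022 ]
 [0.6226 0.1071 0.022 ]]
(array([0.5559, 0.1387]), np.float64(0.08836921129545386), array([[ 0.0015,  0.0005],
       [ 0.001 , -0.0004],
       [-0.0011, -0.0006],
       [-0.0014,  0.0006]]))
(np.float64(0.07683013134017587), np.float64(0.0747613585000786))
[[13 13 13 19 19 22 20 21 20 19 18 15 14]
 [14 22 22 21 22 22 21 22 23 22 23 21 17]
 [21 23 21 22 22 22 23 22 21 22 22 21 23]
 [22 22 21 27 29 28 28 25 25 21 22 22 22]
 [33 22 28 31 34 33 31 33 34 34 34 31 30]
 [36 39 39 37 38 40 38 36 36 35 33 32 31]
 [36 38 40 40 40 39 37 38 36 35 33 33  3]]
[[15 17 18 20 21 21 20 20 19 13 13 13 14]
 [20 23 23 23 23 22 22 22 23 22 21 14 13]
 [21 23 21 22 22 23 24 23 21 22 23 22 13]
 [21 22 23 26 28 29 28 29 26 22 23 24 14]
 [32 35 32 34 31 32 35 33 32 22 34 33 34]
 [32 33 34 37 38 39 39 39 38 38 37 35 32]
 [33 35 35 38 39 39 40 39 39 39 37 35 34]]
[[34 33 16 32 34 33 32 30 29 30 16 18  8]
 [34 36 36 33 33 34 30 31 31 29 28 26 24]
 [34 33 33 31 33 34 33 31 30 29 26 26 26]
 [16 17 26 24 26 26 25 23 22 17 26 25 25]
 [15 16 17 16 22 21 21 20 17 17 16 16 17]
 [16 17 16 18 17 16 16 17 16 17 17 17 17]
 [ 8  8 16 17 17 17 17 16 17 17 17 15 12]]
[[26 28 28 29 33 33 33 32 34 35 34 33 32]
 [26 27 30 31 31 32 33 34 34 33 33 32 34]
 [25 28 27 30 31 33 34 34 34 33 32 34 33]
 [27 27 26 18 21 24 26 26 26 25 21 15 16]
 [17 17 17 16 17 20 21 21 19 17 16 17 16]
 [15 17 16 17 17 17 18 18 15 17 16 18 17]
 [11 14 18 16 16 16 17 17 18 17 16  7  7]]
0.013292347468958743 0.008046954053724808 0.0033838401099568613 nan<stdin>:9: RuntimeWarning: invalid value encountered in cast
```

```bash
python3 - <<'E'
from h import *
from scipy.optimize import least_squares
np.set_printoptions(precision=4,suppress=True)
s=dict(np.load('w2.npz'));P=cloud(s).reshape(-1,3);P=P[np.isfinite(P).all(1)]
g=[[.4892,.1712],[.4955,.0947],[.6165,.181],[.6226,.1068]];h=[.022,.022,.017,.017];C=[];T=[]
for c,z in zip(g,h):
    Q=P[(np.hypot(*(P[:,:2]-c).T)<.012)]
    S=Q[abs(Q[:,2]-z)<.0025][:,:2]; B=Q[(Q[:,2]>z+.013)&(Q[:,2]<z+.02)]
    hull=cv2.convexHull(S.astype(np.float32))[:,0]
    # one-sided: smallest circle r=7 covering
    f=lambda p:np.maximum(np.hypot(*(S-p).T)-.0068,0)*1e3
    r=least_squares(lambda p:np.r_[f(p),0.02*(p-S.mean(0))*1e3],S.mean(0))
    # outer edge away
    e=cv2.minEnclosingCircle(S.astype(np.float32))
    tip=Q[Q[:,2]>z+.015]
    print(len(S),S.mean(0),r.x,'enc',np.round(e[0],4),round(e[1],4),'barb',B.mean(0),len(tip),tip.mean(0),np.median(Q[abs(Q[:,2]-z)<.0025][:,2]))
    C.append(e[0]);T.append(tip.mean(0))
print(fit(H,C));print(fit(H,T))
# rim in cloud, z~.014
import cv2
R=P[(abs(P[:,2]-.014)<.003)]
R=R[(np.hypot(R[:,0]-.555,R[:,1]-.139)<.14)]
b=fit(H,C);c,sn=np.cos(b[1]),np.sin(b[1]);L=(R[:,:2]-b[0])@np.array([[c,-sn],[sn,c]])
out=L[(abs(L[:,1])>.065)&(abs(L[:,1])<.085)]
for sg in(1,-1):
    o=out[out[:,1]*sg>0];k=np.polyfit(o[:,0],o[:,1],1);print(sg,len(o),o[:,1].min(),o[:,1].max(),k,np.median(o[:,1]))
o=L[(L[:,0]<-.09)];print(np.percentile(o[:,0],[0,2,50,98]) if len(o) else None)
E
```

```text
71 [0.4917 0.1715] [0.4889 0.1712] enc [0.4891 0.1712] 0.007 barb [0.4886 0.1709 0.0377] 1292 [0.493  0.1771 0.1862] 0.021893380590280398
72 [0.4986 0.0962] [0.4984 0.0966] enc [0.4968 0.0963] 0.0066 barb [0.4952 0.0959 0.0376] 269 [0.4981 0.0859 0.147 ] 0.02217729914248079
96 [0.6159 0.1824] [0.6179 0.1828] enc [0.618  0.1828] 0.0071 barb [0.6177 0.1824 0.0325] 38 [0.6179 0.1827 0.0335] 0.016549709236378912
87 [0.6221 0.1071] [0.6245 0.1072] enc [0.6227 0.1069] 0.0064 barb [0.6244 0.1071 0.0327] 46 [0.6246 0.1071 0.0332] 0.01650137605610491
(array([0.5567, 0.1393]), np.float64(0.08572201723568376), array([[ 0.0005, -0.0004],
       [ 0.0017,  0.0004],
       [-0.0002,  0.0001],
       [-0.002 , -0.0001]]))
(array([0.5584, 0.1382]), np.float64(0.09626031971394004), array([[ 0.003 ,  0.0073],
       [ 0.0007, -0.0082],
       [-0.0015,  0.0005],
       [-0.0022,  0.0004]]))
1 1136 0.06503643367555272 0.07537995659837654 [0.0026 0.0725] 0.07253702567868425
-1 1092 -0.0755704949632416 -0.06529697371479909 [-0.0022 -0.0728] -0.07288983217015313
[-0.1405 -0.1393 -0.0992 -0.0917]
```

Call:
{"name": "carry_out", "arguments": {"linear": [[-0.053,-0.37,-0.018],[-0.053,-0.37,-0.018],[-0.053,-0.37,-0.018],[-0.053,-0.37,-0.018],[-0.053,-0.37,-0.018],[-0.053,-0.37,-0.018],[-0.053,-0.37,-0.018],[-0.053,-0.37,-0.018]], "roll": [0.235,0.235,0.235,0.235,0.235,0.235,0.235,0.235]}}

```text
clock: 4.45
tool_pos: [0.4518, -0.1994, 0.1533]
eef_rot: [0.988, 0.153, 0.0, 0.002]
contact_force: [1.2, 0.8, 0.2]
opening: 0.998
```

```bash
python3 - <<'E'
from h import *
st=status.get_state();print(st['clock'],np.array([0.447,-0.239,0.15])-st['tool_pos'],.31-2*np.arctan2(st['eef_rot'][1],st['eef_rot'][0]))
E
```

```text
4.45 [-0.00478069 -0.03958602 -0.00330477] 0.00209603026313282
```

Call:
{"name": "carry_out", "arguments": {"linear": [[-0.005,-0.04,-0.003],[-0.005,-0.04,-0.003],[-0.005,-0.04,-0.003],[-0.005,-0.04,-0.003],[-0.005,-0.04,-0.003]], "roll": [0.002,0.002,0.002,0.002,0.002]}}

```text
clock: 4.87
tool_pos: [0.447, -0.2381, 0.1506]
eef_rot: [0.988, 0.155, 0.001, 0.002]
contact_force: [0.0, 0.9, 0.2]
opening: 0.999
```

```bash
python3 - <<'E'
from h import *
np.set_printoptions(precision=4,suppress=True)
st=status.get_state();print(st['clock'],st['tool_pos'],st['eef_rot'],abs(st['qd']).max())
s=snapshot('wrist');save(s,'w3')
np.savez('w3.npz',**{k:v for k,v in s.items() if k!='shot'})
for d in tip_of(s,'hole0'): print(np.round(d['pixel'],1),round(d['confidence'],2),onz(s,d['pixel'],.004)[0])
for d in cut_out(s,'board')[:1]:
    r=d['region'];P=cloud(s)[r];P=P[np.isfinite(P).all(1)];print(len(P));Q=P[abs(P[:,2]-.004)<.004]
    print('minrect',cv2.minAreaRect(Q[:,:2].astype(np.float32)*1000), np.median(Q[:,2]))
    hs=P[(P[:,2]>.033)];print('hs',cv2.minAreaRect(hs[:,:2].astype(np.float32)*1000),np.median(hs[:,2]))
i=s['img'][:260,120:520,::-1];cv2.imwrite('pics/w3z.png',cv2.resize(i,None,fx=2,fy=2,interpolation=cv2.INTER_CUBIC))
E
```

```text
4.8667 [ 0.447  -0.2381  0.1506] [0.9879 0.1552 0.0005 0.0017] 0.022387710669378908
[279.1 200.1] 0.9 [ 0.4235 -0.2044  0.004 ]
[274.5  61.9] 0.78 [ 0.545  -0.1663  0.004 ]
[354.4 199.7] 0.62 [ 0.447  -0.2761  0.004 ]
[361.7  58.6] 0.55 [ 0.5711 -0.2384  0.004 ]
18577
minrect ((496.1040954589844, -222.38998413085938), (160.386474609375, 104.3023452758789), 17.946210861206055) 0.003507114413997675
hs ((496.3480529785156, -222.2879180908203), (49.98032760620117, 30.099212646484375), 17.907636642456055) 0.03740581246954526
```

View pics/w3z.png

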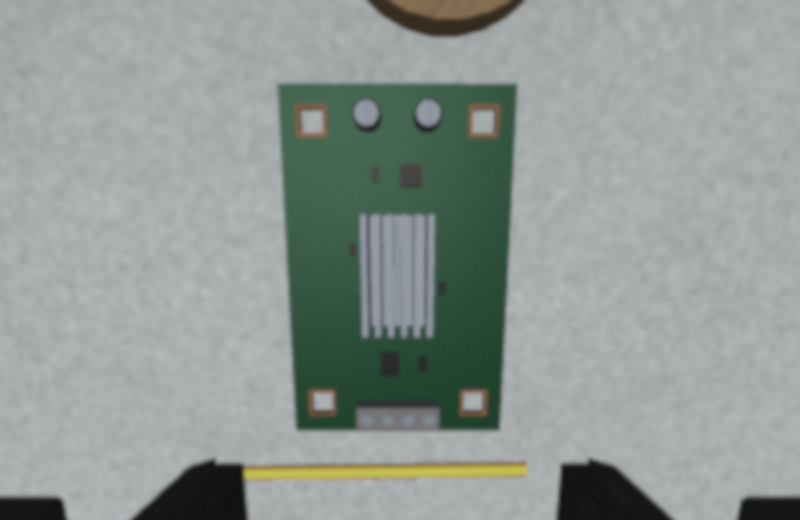

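Call:
{"name": "carry_out", "arguments": {"linear": [[0.025,0.008,-0.02],[0.049,0.016,-0.05],[0.049,0.016,-0.08],[0.049,0.016,-0.1],[0.049,0.016,-0.115],[0.049,0.016,-0.12],[0.049,0.016,-0.122],[0.049,0.016,-0.122]], "roll": [0.002,0.002,0.002,0.002,0.002,0.002,0.002,0.002]}}

```text
clock: 5.68
tool_pos: [0.4966, -0.2212, 0.0287]
eef_rot: [0.988, 0.157, 0.0, 0.002]
contact_force: [-0.9, 0.6, 0.6]
opening: 1.001
```

Call:
{"name": "carry_out", "arguments": {"linear": [[0,0,0],[0,0,0],[0,0,0],[0,0,0],[0,0,0],[0,0,0]], "roll": [0,0,0,0,0,0], "gripper": 0.15, "grip_force": 25}}

```text
clock: 6.18
tool_pos: [0.4967, -0.2213, 0.029]
eef_rot: [0.988, 0.157, 0.001, 0.002]
contact_force: [0.8, 1.2, 0.1]
opening: 0.571
```

Call:
{"name": "carry_out", "arguments": {"linear": [[0,0,0],[0,0,0],[0,0,0],[0,0,0],[0,0,0],[0,0,0]], "roll": [0,0,0,0,0,0]}}

```text
clock: 6.68
tool_pos: [0.4966, -0.2213, 0.029]
eef_rot: [0.988, 0.157, 0.001, 0.002]
contact_force: [-0.0, 0.4, 1.7]
opening: 0.337
```

Call:
{"name": "carry_out", "arguments": {"linear": [[0,0,0.005],[0,0,0.02],[0,0,0.04],[0,0,0.06],[0,0,0.07],[0,0,0.07]], "roll": [0,0,0,0,0,0]}}

```text
clock: 7.18
tool_pos: [0.4978, -0.2219, 0.101]
eef_rot: [0.988, 0.157, 0.002, 0.003]
contact_force: [-0.3, 0.1, -1.9]
opening: 0.34
```

```bash
python3 - <<'E'
from h import *
np.set_printoptions(precision=4,suppress=True)
st=status.get_state();print(st['clock'],st['tool_pos'],st['eef_rot'],st['contact_force'],st['moment'],st['opening'])
s=snapshot('wrist');save(s,'w4')
E
```

```text
7.1833 [ 0.4978 -0.2219  0.101 ] [0.9876 0.157  0.0023 0.0027] [-0.2825  0.0671 -1.8615] [ 0.0133  0.0093 -0.0042] 0.3401768511263418
```

View pics/w4.png

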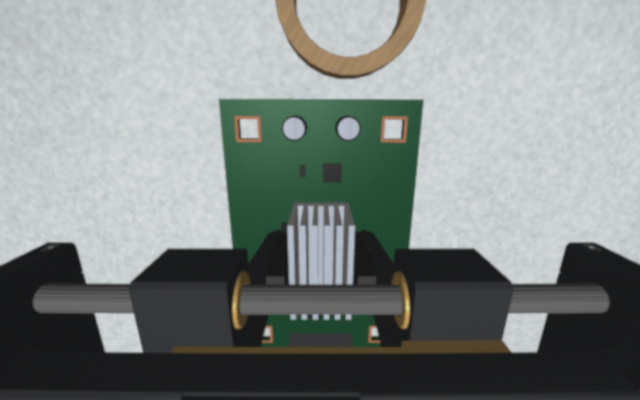

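```bash
python3 - <<'E'
from h import *
np.set_printoptions(precision=4,suppress=True)
s=snapshot('wrist')
st=status.get_state();print(st['tool_pos'],st['eef_rot'],abs(st['qd']).max())
for d in tip_of(s,'hole0'): print(np.round(d['pixel'],1),round(d['confidence'],2))
P=cloud(s)
Q=P[104:250,200:440].reshape(-1,3);Q=Q[np.isfinite(Q).all(1)];Q=Q[(Q[:,2]>.06)&(Q[:,2]<.085)]
A=np.c_[Q[:,:2]-Q[:,:2].mean(0),np.ones(len(Q))];k=np.linalg.lstsq(A,Q[:,2],rcond=None)[0];r=Q[:,2]-A@k
for _ in range(3):
    g=abs(r)<.0015;k=np.linalg.lstsq(A[g],Q[g,2],rcond=None)[0];r=Q[:,2]-A@k
Q=Q[abs(r)<.0025]
print('plane',k,len(Q))
yaw=2*np.arctan2(st['eef_rot'][1],st['eef_rot'][0]);c,sn=np.cos(yaw),np.sin(yaw);t=st['tool_pos'][:2]
L=(Q[:,:2]-t)@np.array([[c,-sn],[sn,c]])
print('front edge',np.sort(L[:,0])[-40::8])
b=np.arange(0,.08,.008)
up=[];lo=[]
for x in b:
    m=(L[:,0]>=x)&(L[:,0]<x+.008)
    if m.sum()>20: up.append((x+.004,L[m,1].max()));lo.append((x+.004,L[m,1].min()))
print(np.polyfit(*np.array(up).T,1),np.polyfit(*np.array(lo).T,1));print(np.array(up),np.array(lo))
px=[(249,129),(394.5,129),(267,333),(375,333)]
for z in (k[2],):
    m=onz(s,px,z);print((m[:,:2]-t)@np.array([[c,-sn],[sn,c]]))
E
```

```text
[ 0.4965 -0.2213  0.0988] [0.9876 0.1571 0.0006 0.0018] 0.02519778286790574
[259.6 327. ] 0.91
[376.8 330.4] 0.74
[247.9 128.2] 0.67
[392.1 129.8] 0.55
plane [ 0.0019 -0.0015  0.0743] 22147
front edge [0.0775 0.0776 0.0776 0.0776 0.0776]
[0.0007 0.0499] [-0.0078 -0.0542]
[[0.004  0.05  ]
 [0.012  0.05  ]
 [0.02   0.0499]
 [0.028  0.0499]
 [0.036  0.05  ]
 [0.044  0.0501]
 [0.052  0.0497]
 [0.06   0.0501]
 [0.068  0.0501]
 [0.076  0.0499]] [[ 0.004  -0.0545]
 [ 0.012  -0.0543]
 [ 0.02   -0.0544]
 [ 0.028  -0.0544]
 [ 0.036  -0.0543]
 [ 0.044  -0.0545]
 [ 0.052  -0.0546]
 [ 0.06   -0.0546]
 [ 0.068  -0.0547]
 [ 0.076  -0.055 ]]
[[ 0.0651  0.0349]
 [ 0.0651 -0.0409]
 [-0.0639  0.0324]
 [-0.0642 -0.0378]]
```

Call:
{"name": "carry_out", "arguments": {"linear": [[0.005,0.03,0],[0.01,0.065,0],[0.02,0.105,0],[0.025,0.145,0],[0.03,0.185,0],[0.037,0.225,0],[0.044,0.265,0],[0.05,0.305,0]], "roll": [-0.03,-0.06,-0.1,-0.14,-0.18,-0.226,-0.226,-0.226]}}

```text
clock: 8.0
tool_pos: [0.5455, 0.0858, 0.0969]
eef_rot: [0.999, 0.045, -0.001, 0.002]
contact_force: [1.2, -0.4, -2.1]
opening: 0.343
```

```bash
python3 - <<'E'
from h import *
st=status.get_state();print(st['clock'],np.array([0.5565,0.1408,0.08])-st['tool_pos'],.089-2*np.arctan2(st['eef_rot'][1],st['eef_rot'][0]),st['opening'])
E
```

```text
8.0 [ 0.01101759  0.05495085 -0.01691863] -0.0009691489798427932 0.3425521555490622
```

Call:
{"name": "carry_out", "arguments": {"linear": [[0.006,0.035,0],[0.011,0.05,-0.006],[0.011,0.055,-0.012],[0.011,0.055,-0.017],[0.011,0.055,-0.017],[0.011,0.055,-0.017],[0.011,0.055,-0.017]], "roll": [0,0,0,0,0,0,0]}}

```text
clock: 8.58
tool_pos: [0.5563, 0.1379, 0.0797]
eef_rot: [0.999, 0.043, -0.002, 0.003]
contact_force: [0.4, -0.3, -1.8]
opening: 0.336
```

```bash
cat > look.py <<'E'
from h import *
import sys
np.set_printoptions(precision=4,suppress=True)
n=sys.argv[1]
st=status.get_state();print(st['clock'],st['tool_pos'],2*np.arctan2(st['eef_rot'][1],st['eef_rot'][0]),st['eef_rot'],abs(st['qd']).max(),st['contact_force'],st['opening'])
for c in sys.argv[2:]:
    s=snapshot(c);np.savez(n+c+'.npz',**{k:v for k,v in s.items() if k!='shot'})
    i=s['img'][:,:,::-1]
    if c=='wrist': i=cv2.resize(i,(800,500),interpolation=cv2.INTER_CUBIC)
    if c=='top': i=cv2.resize(i[130:270,170:290],None,fx=4,fy=4,interpolation=cv2.INTER_CUBIC)
    if c=='scene': i=cv2.resize(i[130:210,290:430],None,fx=5,fy=5,interpolation=cv2.INTER_CUBIC)
    cv2.imwrite('pics/%s%s.png'%(n,c),i)
E
python3 look.py a wrist top
```

```text
8.5833 [0.5563 0.1379 0.0797] 0.0864435198049374 [ 0.9991  0.0432 -0.0017  0.0029] 0.01039068217603054 [ 0.3818 -0.3253 -1.7795] 0.3358343267748353
```

View pics/awrist.png

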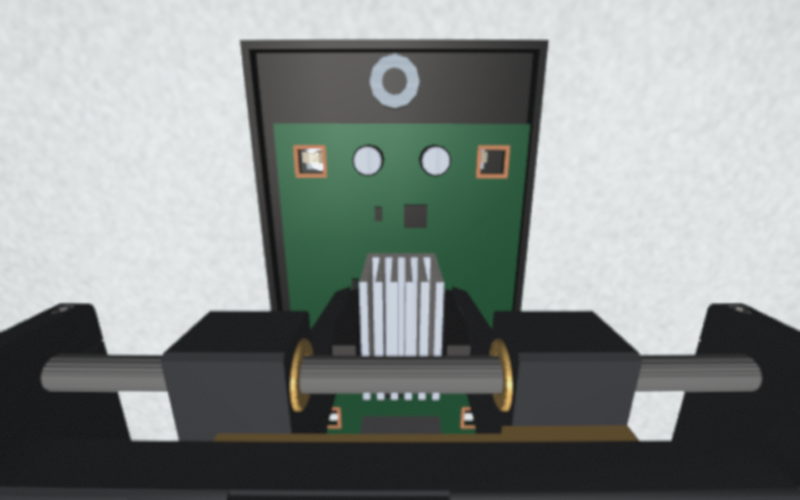

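View pics/atop.png

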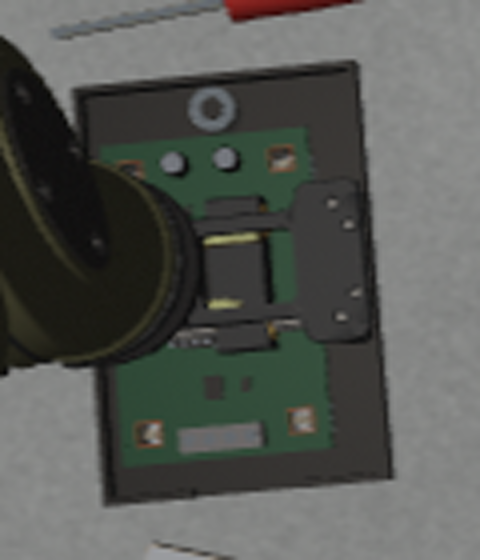

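```bash
python3 - <<'E'
from h import *
np.set_printoptions(precision=4,suppress=True)
s=dict(np.load('awrist.npz'));i=s['img'][:,:,::-1]
a=cv2.resize(i[112:146,228:268],None,fx=9.5,fy=9.5,interpolation=cv2.INTER_CUBIC);b=cv2.resize(i[112:146,374:414],None,fx=9.5,fy=9.5,interpolation=cv2.INTER_CUBIC)
cv2.imwrite('pics/az.png',np.hstack([a,b]))
P=cloud(s)
for u0 in (238,382): print((P[116:142:2,u0:u0+26:2,2]*1000).round())
E
```

```text
[[54. 55. 54. 53. 53. 55. 54. 55. 53. 53. 52. 55. 53.]
 [54. 53. 55. 55. 54. 52. 55. 54. 55. 53. 54. 54. 54.]
 [52.  3.  4.  7.  9. 16. 17. 17. 22. 22. 53. 53. 53.]
 [53.  3. 26. 29. 32. 34. 16. 31. 34. 33. 55. 54. 53.]
 [54.  4. 26. 29. 32. 33. 34. 34. 34. 32. 55. 54. 54.]
 [53.  4. 25. 28. 33. 33. 34. 35. 34. 33. 53. 53. 53.]
 [53.  3. 24. 29. 32. 33. 34. 32. 32. 32. 54. 55. 54.]
 [54. 51.  3.  2. 32. 34. 33. 34. 35. 31. 54. 54. 55.]
 [54. 52.  4.  2.  8.  8. 16. 16. 16. 16. 54. 53. 55.]
 [54. 50.  4.  3.  7.  8.  8. 16. 17. 17. 53. 55. 53.]
 [54. 51.  3.  4.  4.  3.  4.  4.  4.  3. 54. 55. 54.]
 [54. 51. 52. 49. 51. 51. 50. 50. 51. 50. 53. 55. 54.]
 [54. 54. 54. 54. 54. 54. nan 54. 53. 55. 55. 53. 53.]]
[[54. 54. 55. 54. 53. 54. 54. 55. 54. 54. 54. 56. 54.]
 [54. 54. 54. 54. 54. 54. 54. 55. 54. 54. 54. 54. 54.]
 [55. 54.  8.  3.  3.  4.  4.  4.  2.  2.  3. 53. 54.]
 [55. 54. 30. 27.  2.  4.  4.  3.  4.  5. 49. 54. 54.]
 [54. 55. 30. 27.  3.  3.  5.  5.  4.  4. 51. 53. 55.]
 [53. 54. 29. 26.  3.  4.  4.  4.  2.  3. 51. 54. 54.]
 [53. 53. 31. 24.  3.  5.  4.  3.  3.  3. 51. 53. 54.]
 [55. 54.  9.  4.  4.  4.  5.  3.  3.  3. 50. 55. 55.]
 [55. 55.  9.  3.  3.  3.  3.  3.  4.  4. 52. 54. 54.]
 [56.  8.  8.  4.  2.  3.  3.  5.  4.  4. 52. 54. 53.]
 [53.  5.  4.  4.  5.  3.  4.  5.  4.  4. 53. 55. 55.]
 [54.  3.  5.  3.  3.  4.  3.  4.  2.  3. 53. 54. 53.]
 [54. 55. 54. 55. 56. 54. 54. 54. 55. 54. 54. 55. 54.]]
```

View pics/az.png

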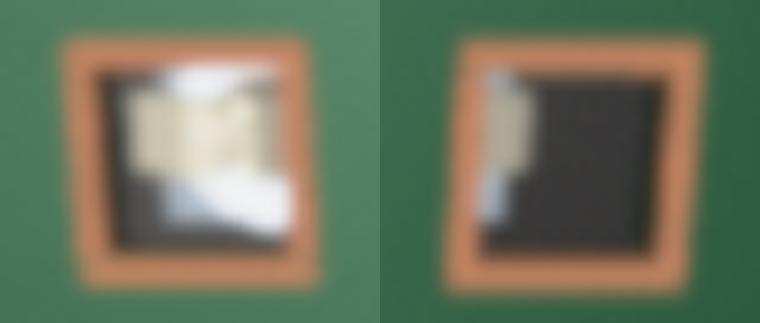

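```bash
python3 - <<'E'
from h import *
np.set_printoptions(precision=4,suppress=True)
s=dict(np.load('awrist.npz'))
yaw=.087;c,sn=np.cos(yaw),np.sin(yaw);M=np.array([[c,-sn],[sn,c]]);t=np.array([.5563,.1379])
L=lambda px,z:(onz(s,px,z)[:,:2]-t)@M
print('holes',L([(248.5,129.2),(394.5,129.5)],.0545))
print('barb ends',L([(241.7,125.7)],.025),L([(390.3,126)],.025),'x row', L([(247,125.7)],.0335))
# cloud based barb points z 30-36 left
P=cloud(s);Q=P[112:146,236:262].reshape(-1,3);Q=Q[(Q[:,2]>.024)&(Q[:,2]<.036)];l=(Q[:,:2]-t)@M
print('left barb x,y range',np.percentile(l,[1,50,99],axis=0), np.percentile(l[Q[:,2]>.033],[5,50,95],axis=0))
Q=P[112:146,380:400].reshape(-1,3);Q=Q[(Q[:,2]>.022)&(Q[:,2]<.036)];l=(Q[:,:2]-t)@M;print('right',np.percentile(l,[1,50,99],axis=0))
# rim/tray and board edges y at rows ~ 150-200
for z0,z1,nm in((.0505,.058,'board'),(.0115,.0165,'rim')):
    Q=P[60:230,180:440].reshape(-1,3);Q=Q[(Q[:,2]>z0)&(Q[:,2]<z1)];l=(Q[:,:2]-t)@M
    for x0 in(.02,.04,.06):
        m=(l[:,0]>x0)&(l[:,0]<x0+.015);a=l[m,1];print(nm,x0,m.sum(),np.percentile(a,[.5,50,99.5]))
# top
s=dict(np.load('atop.npz'));P=cloud(s).reshape(-1,3);l=(P[:,:2]-t)@M
for z0,z1,nm in((.0505,.058,'board'),(.011,.017,'rim')):
    m=(P[:,2]>z0)&(P[:,2]<z1)&(abs(l[:,0])<.16)&(abs(l[:,1])<.1);q=l[m]
    near=q[q[:,0]<-.05]; far=q[q[:,0]>.05]
    print(nm,len(q),'x',np.percentile(q[:,0],[.5,99.5]),'ynear',np.percentile(near[:,1],[.5,99.5]),'yfar',np.percentile(far[:,1],[.5,99.5]))
E
```

```text
holes [[ 0.0648  0.0356]
 [ 0.0646 -0.0402]]
barb ends [[0.0651 0.0467]] [[ 0.0649 -0.0451]] x row [[0.0655 0.0414]]
left barb x,y range [[0.0629 0.036 ]
 [0.0653 0.0399]
 [0.0679 0.0467]] [[0.063  0.0367]
 [0.0653 0.039 ]
 [0.0676 0.0413]]
right [[ 0.0631 -0.0445]
 [ 0.0656 -0.0423]
 [ 0.0678 -0.0402]]
board 0.02 4466 [-0.0533 -0.0015  0.0498]
board 0.04 5351 [-0.0535 -0.002   0.0498]
board 0.06 4379 [-0.0536 -0.002   0.0499]
rim 0.02 291 [-0.074   0.0722  0.0766]
rim 0.04 310 [-0.0739  0.072   0.0766]
rim 0.06 337 [-0.074  0.042  0.076]
board 1977 x [-0.0807  0.0783] ynear [-0.0513  0.0525] yfar [-0.0517  0.0511]
rim 794 x [-0.1511  0.1571] ynear [-0.0724  0.0777] yfar [-0.0968  0.0844]
```

Call:
{"name": "carry_out", "arguments": {"linear": [[0.0003,0.003,0],[0.0003,0.003,-0.004],[0.0003,0.003,-0.008],[0.0003,0.003,-0.011],[0.0003,0.003,-0.011],[0.0003,0.003,-0.011]], "roll": [0.003,0.003,0.003,0.003,0.003,0.003]}}

```text
clock: 9.18
tool_pos: [0.5567, 0.1419, 0.0688]
eef_rot: [0.999, 0.045, -0.002, 0.002]
contact_force: [0.7, 0.4, -0.9]
opening: 0.336
```

```bash
python3 look.py b wrist top; python3 - <<'E'
from h import *
s=dict(np.load('bwrist.npz'));i=s['img'][:,:,::-1]
z=lambda r,c,f:cv2.resize(i[r[0]:r[1],c[0]:c[1]],None,fx=f,fy=f,interpolation=cv2.INTER_CUBIC)
cv2.imwrite('pics/bz.png',np.vstack([np.hstack([z((112,146),(228,268),9),z((112,146),(374,414),9)]),np.hstack([z((316,350),(250,290),9),z((316,350),(355,395),9)])]))
E
```

```text
9.1833 [0.5567 0.1419 0.0688] 0.09057062832629299 [ 0.999   0.0453 -0.0015  0.0024] 0.008175451531491925 [ 0.6675  0.4472 -0.8527] 0.33631465176053427
```

View pics/bz.png

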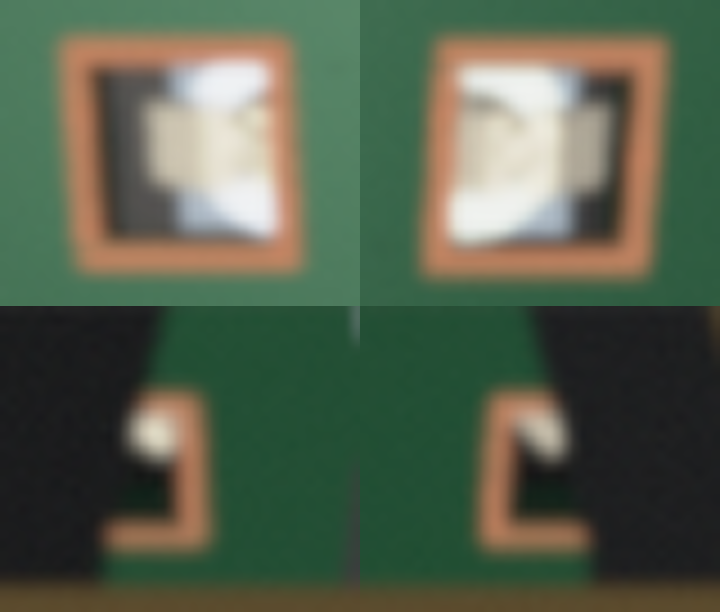

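View pics/btop.png

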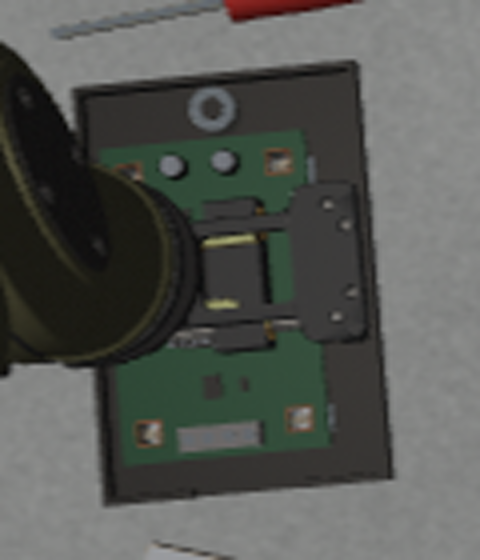

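Call:
{"name": "carry_out", "arguments": {"linear": [[0,-0.0007,-0.001],[0,-0.0007,-0.002],[0,-0.0007,-0.003],[0,-0.0007,-0.004],[0,-0.0007,-0.004]], "roll": [-0.002,-0.002,-0.002,-0.002,-0.002]}}

```text
clock: 9.7
tool_pos: [0.5568, 0.1413, 0.0649]
eef_rot: [0.999, 0.044, -0.001, 0.002]
contact_force: [-0.5, 0.6, -1.5]
opening: 0.34
```

Call:
{"name": "carry_out", "arguments": {"linear": [[0,0,-0.0005],[0,0,-0.001],[0,0,-0.0015],[0,0,-0.0015]], "roll": [0,0,0,0]}}

```text
clock: 10.03
tool_pos: [0.5568, 0.1411, 0.0634]
eef_rot: [0.999, 0.044, -0.001, 0.002]
contact_force: [0.1, -0.7, -1.2]
opening: 0.336
```

Call:
{"name": "carry_out", "arguments": {"linear": [[0,0,-0.0005],[0,0,-0.001],[0,0,-0.001]], "roll": [0,0,0]}}

```text
clock: 10.28
tool_pos: [0.557, 0.1409, 0.0625]
eef_rot: [0.999, 0.044, -0.001, 0.003]
contact_force: [-0.0, -0.8, 0.7]
opening: 0.341
```

```bash
python3 look.py c wrist top; python3 - <<'E'
from h import *
s=dict(np.load('cwrist.npz'));i=s['img'][:,:,::-1]
z=lambda r,c,f:cv2.resize(i[r[0]:r[1],c[0]:c[1]],None,fx=f,fy=f,interpolation=cv2.INTER_CUBIC)
cv2.imwrite('pics/cz.png',np.vstack([np.hstack([z((112,146),(228,268),9),z((112,146),(374,414),9)]),np.hstack([z((316,350),(250,290),9),z((316,350),(355,395),9)])]))
E
```

```text
10.2833 [0.557  0.1409 0.0625] 0.08838191647296531 [ 0.999   0.0442 -0.0012  0.0026] 0.003187476007544261 [-0.0314 -0.8243  0.6579] 0.3413589035228594
```

View pics/cz.png

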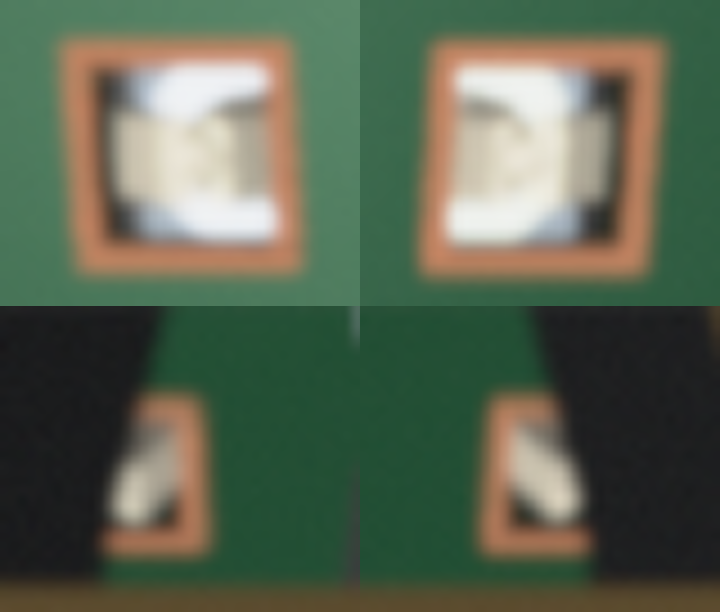

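Call:
{"name": "carry_out", "arguments": {"linear": [[0,0,0],[0,0,0],[0,0,0],[0,0,0],[0,0,0.0]], "roll": [0,0,0,0,0], "gripper": 0.7}}

```text
clock: 10.8
tool_pos: [0.557, 0.1411, 0.0625]
eef_rot: [0.999, 0.044, -0.001, 0.002]
contact_force: [0.0, -0.0, -0.4]
opening: 0.686
```

```bash
python3 look.py d wrist
```

```text
10.8 [0.557  0.1411 0.0625] 0.08853695611840232 [ 0.999   0.0443 -0.0012  0.0025] 0.0020564680421809103 [ 0.0059 -0.0441 -0.4002] 0.6862324491896353
```

View pics/dwrist.png

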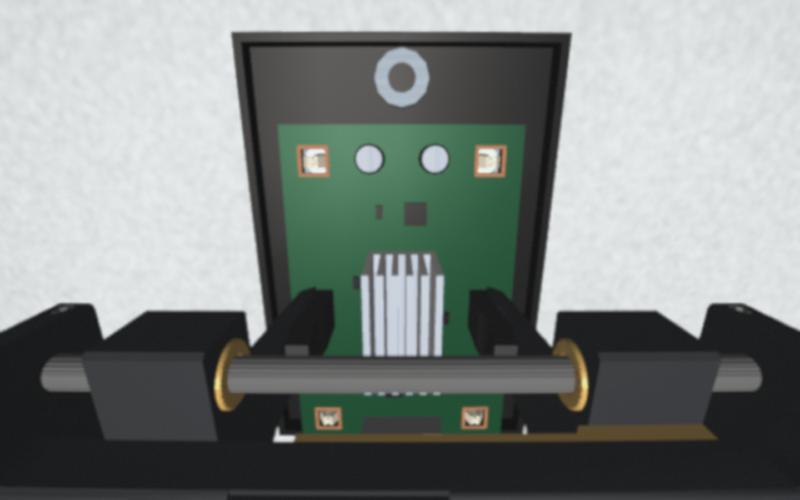

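Call:
{"name": "carry_out", "arguments": {"linear": [[0,0,0.01],[0,0,0.03],[0,0,0.06],[-0.02,0,0.09],[-0.055,-0.005,0.105],[-0.055,-0.005,0.105],[-0.055,-0.005,0.105]], "roll": [0,0,0,0,0,0,0]}}

```text
clock: 11.43
tool_pos: [0.5007, 0.1359, 0.1691]
eef_rot: [0.999, 0.045, -0.001, 0.002]
contact_force: [0.7, -0.6, -0.4]
opening: 0.699
```

```bash
cat > brd.py <<'E'
from h import *
np.set_printoptions(precision=4,suppress=True)
import sys
s=dict(np.load(sys.argv[1]))
P=cloud(s).reshape(-1,3);P=P[np.isfinite(P).all(1)]
b0=np.array([.5568,.1405]);c,sn=np.cos(.088),np.sin(.088);M=np.array([[c,-sn],[sn,c]]);l=(P[:,:2]-b0)@M
# bare strips
z={}
for n,(x,y) in {'c0':(-45,38),'c1':(-45,-38),'c2':(45,38),'c3':(45,-38)}.items():
    m=(abs(l[:,0]-x/1e3)<.008)&(abs(l[:,1]-y/1e3)<.008);q=P[m,2];z[n]=(round(1e3*float(np.median(q)),1) if len(q) else None,len(q))
print('top face z mm at x=+-45',z)
m=(abs(l[:,0])<.078)&(abs(abs(l[:,1])-.038)<.009)&(abs(l[:,0])<.056)&(P[:,2]<.06)
if m.sum()>50:
    A=np.c_[l[m],np.ones(m.sum())];k=np.linalg.lstsq(A,P[m,2],rcond=None)[0];print('plane',k,'underside at holes',[round(1e3*(k@np.r_[h,1]-.004),1) for h in H])
E
python3 look.py e wrist; python3 brd.py ewrist.npz; python3 -c "
from plant import status;print(status.get_state()['q'])"
```

```text
11.4333 [0.5007 0.1359 0.1691] 0.08920693566558117 [ 0.999   0.0446 -0.001   0.0024] 0.07543634317230485 [ 0.6857 -0.5769 -0.3669] 0.6988583405356908
top face z mm at x=+-45 {'c0': (194.7, 3898), 'c1': (194.0, 3771), 'c2': (33.0, 373), 'c3': (32.8, 371)}
plane [-0.0424  0.001   0.0348] underside at holes [np.float64(33.6), np.float64(33.6), np.float64(28.1), np.float64(28.0)]
[-0.34663896  0.69063474 -0.01506147  1.96818256  0.02929062  0.48523937
 -1.86621911]
```

View pics/ewrist.png

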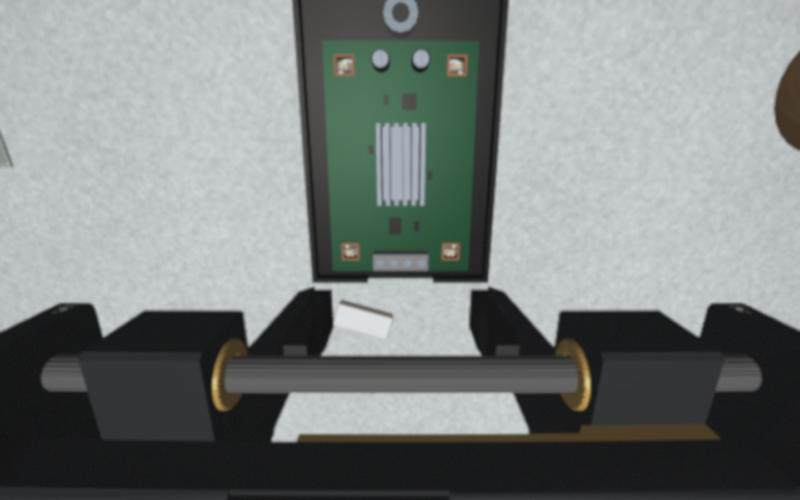

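Call:
{"name": "carry_out", "arguments": {"linear": [[0.013,0.039,-0.03],[0.013,0.039,-0.06],[0.013,0.039,-0.06],[0.013,0.039,-0.06],[0.013,0.039,-0.06],[0.013,0.039,-0.06],[0.013,0.039,-0.06],[0.013,0.039,-0.06]], "roll": [0.12,0.24,0.36,0.48,0.6,0.72,0.84,0.96], "gripper": 0}}

```text
clock: 12.15
tool_pos: [0.5165, 0.1754, 0.1077]
eef_rot: [0.864, 0.503, 0.001, 0.002]
contact_force: [-0.4, -0.2, -0.1]
opening: 0.119
```

Call:
{"name": "carry_out", "arguments": {"linear": [[0,0,0],[0,0,0],[0,0,0],[0,0,0],[0,0,0],[0,0,0],[0,0,0]], "roll": [0.12,0.24,0.36,0.48,0.6,0.62,0.62]}}

```text
clock: 12.73
tool_pos: [0.5173, 0.1753, 0.1072]
eef_rot: [0.671, 0.742, 0.002, 0.002]
contact_force: [0.4, -0.1, 0.2]
opening: 0.005
```

```bash
python3 look.py f wrist top;python3 -c "
from plant import status;s=status.get_state();print(s['q'],s['contact_force'])"
```

```text
12.7333 [0.5173 0.1753 0.1072] 1.6706184252444134 [0.6709 0.7415 0.0018 0.0017] 0.027454541696115546 [ 0.3561 -0.143   0.1637] 0.005169835842280849
[-0.18492548  0.83732498 -0.38476107  1.92030083  0.62565432  0.5002619
 -0.91365621] [-0.39788695  0.52324327 -0.12367683]
```

View pics/fwrist.png

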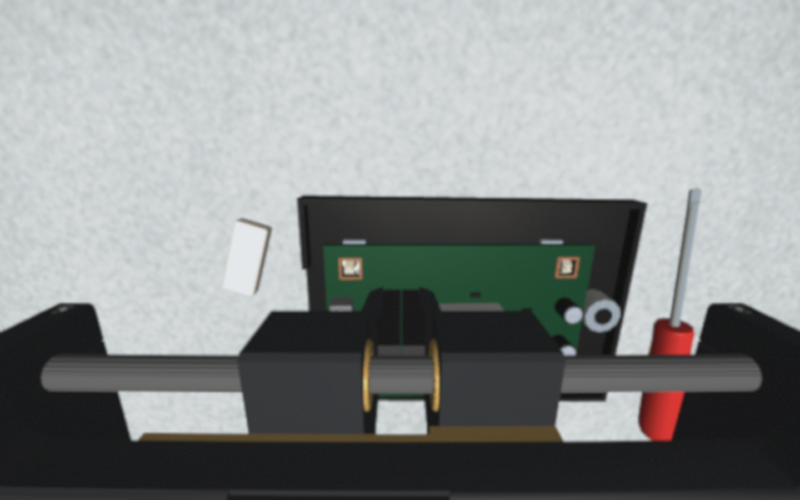

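Call:
{"name": "carry_out", "arguments": {"linear": [[-0.0035,0,-0.01],[-0.0035,0,-0.025],[-0.0035,0,-0.038],[-0.0035,0,-0.044],[-0.0035,0,-0.047],[-0.0035,0,-0.047]], "roll": [-0.011,-0.011,-0.011,-0.011,-0.011,-0.011]}}

```text
clock: 13.33
tool_pos: [0.5133, 0.1755, 0.06]
eef_rot: [0.675, 0.738, 0.001, 0.002]
contact_force: [-0.7, -0.4, -0.0]
opening: 0.004
```

```bash
python3 look.py g wrist scene;python3 brd.py gwrist.npz
```

```text
13.3333 [0.5133 0.1755 0.06  ] 1.6590174636151684 [0.6752 0.7376 0.0013 0.0019] 0.01892776397008927 [-0.7462 -0.3925 -0.0264] 0.003921223075863805
top face z mm at x=+-45 {'c0': (64.4, 1223), 'c1': (36.6, 204), 'c2': (107.6, 2057), 'c3': (32.8, 194)}
plane [-0.0411 -0.1126  0.0321] underside at holes [np.float64(26.4), np.float64(35.0), np.float64(21.1), np.float64(29.7)]
```

View pics/gwrist.png

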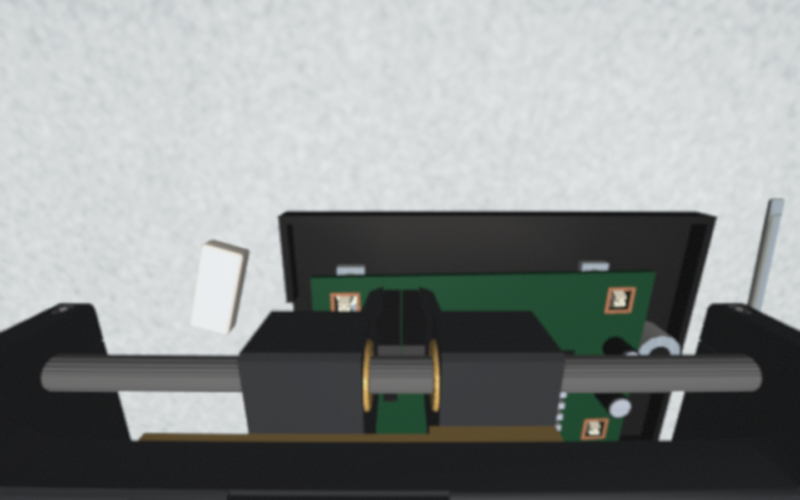

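View pics/gscene.png

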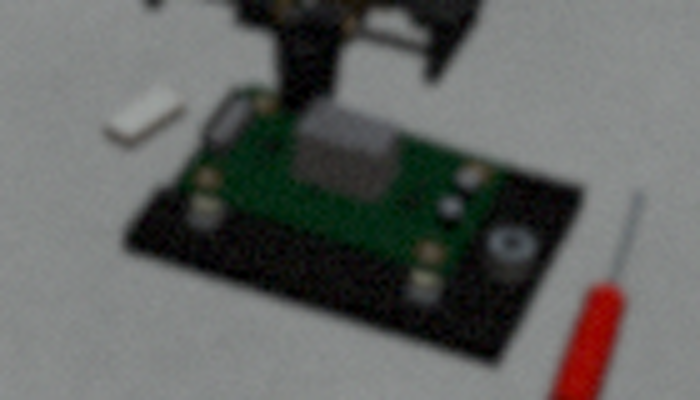

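Call:
{"name": "carry_out", "arguments": {"linear": [[0,0,-0.002],[0,0,-0.004],[0,0,-0.0055],[0,0,-0.007],[0,0,-0.008],[0,0,-0.009]], "roll": [0,0,0,0,0,0]}}

```text
clock: 13.93
tool_pos: [0.5142, 0.176, 0.053]
eef_rot: [0.675, 0.738, 0.003, 0.002]
contact_force: [-1.1, 0.1, 11.9]
opening: 0.005
```

Call:
{"name": "carry_out", "arguments": {"linear": [[0,0,-0.001],[0,0,-0.002],[0,0,-0.003]], "roll": [0,0,0]}}

```text
clock: 14.18
tool_pos: [0.5143, 0.1761, 0.0507]
eef_rot: [0.675, 0.738, 0.003, 0.003]
contact_force: [-1.6, -0.0, 8.6]
opening: 0.002
```

```bash
python3 look.py g2 wrist scene;python3 brd.py g2wrist.npz
```

```text
14.1833 [0.5143 0.1761 0.0507] 1.6590164369484899 [0.6752 0.7376 0.0031 0.0027] 0.025125406932339965 [-1.57   -0.0435  8.5593] 0.0020099236553068876
top face z mm at x=+-45 {'c0': (74.6, 604), 'c1': (None, 0), 'c2': (97.8, 2098), 'c3': (37.5, 29)}
plane [-0.1078 -0.3519  0.0422] underside at holes [np.float64(31.9), np.float64(58.6), np.float64(17.9), np.float64(44.6)]
```

View pics/g2scene.png

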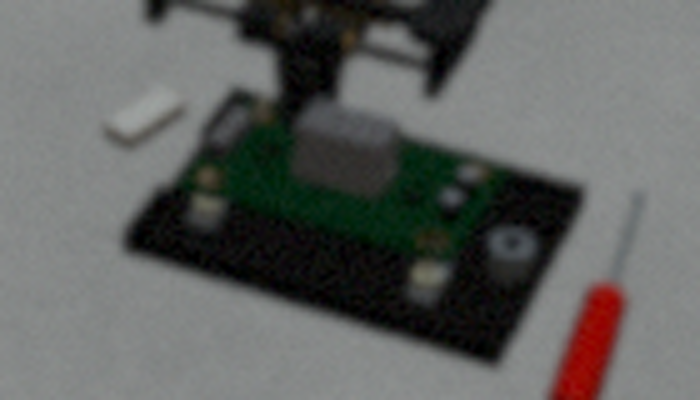

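Call:
{"name": "carry_out", "arguments": {"linear": [[0,0,-0.001],[0,0,-0.002],[0,0,-0.003],[0,0,-0.004]], "roll": [0,0,0,0]}}

```text
clock: 14.62
tool_pos: [0.5145, 0.1759, 0.0477]
eef_rot: [0.675, 0.738, 0.003, 0.003]
contact_force: [-5.0, -2.4, 25.0]
opening: 0.004
```

Call:
{"name": "carry_out", "arguments": {"linear": [[0,0,-0.001],[0,0,-0.002]], "roll": [0,0]}}

```text
clock: 14.78
tool_pos: [0.5145, 0.1759, 0.0475]
eef_rot: [0.675, 0.738, 0.003, 0.004]
contact_force: [-5.1, -2.4, 29.6]
opening: 0.0
```

Call:
{"name": "carry_out", "arguments": {"linear": [[0,0,0.01],[0,0,0.03],[0,0,0.05]], "roll": [0,0,0]}}

```text
clock: 15.03
tool_pos: [0.514, 0.1758, 0.0976]
eef_rot: [0.675, 0.738, 0.003, 0.004]
contact_force: [0.7, -0.3, -1.0]
opening: 0.006
```

```bash
python3 look.py h wrist top scene;python3 brd.py hwrist.npz; python3 brd.py htop.npz
```

```text
15.0333 [0.514  0.1758 0.0976] 1.6593074309742324 [0.6751 0.7377 0.0026 0.0036] 0.5447145458802543 [ 0.6532 -0.2958 -0.99  ] 0.005710928709773966
top face z mm at x=+-45 {'c0': (96.8, 1089), 'c1': (37.8, 110), 'c2': (146.9, 1708), 'c3': (None, 0)}
plane [ 0.0256 -0.1858  0.0333] underside at holes [np.float64(20.6), np.float64(34.7), np.float64(23.9), np.float64(38.1)]
top face z mm at x=+-45 {'c0': (28.5, 67), 'c1': (535.1, 623), 'c2': (188.3, 149), 'c3': (38.9, 66)}
plane [ 0.018  -0.0692  0.0317] underside at holes [np.float64(23.9), np.float64(29.1), np.float64(26.2), np.float64(31.5)]
```

View pics/hscene.png

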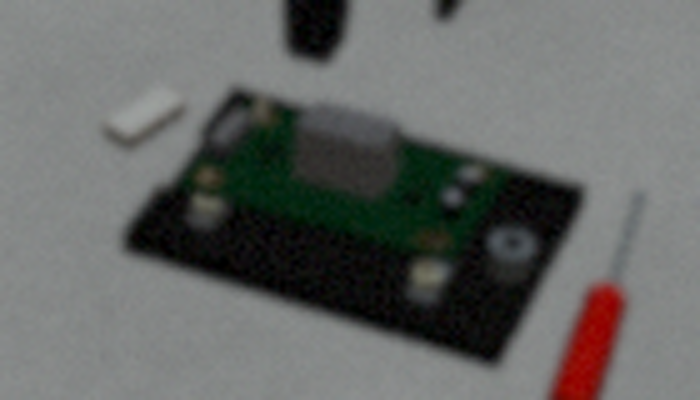

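View pics/hwrist.png

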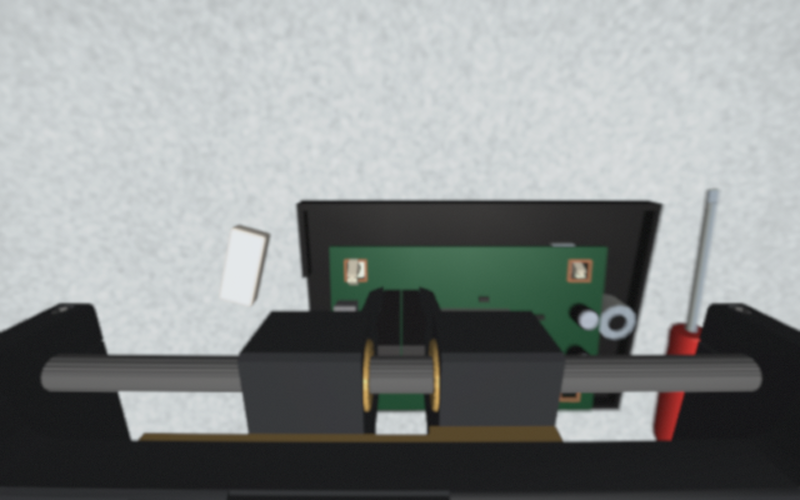

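Call:
{"name": "carry_out", "arguments": {"linear": [[0.0,-0.005,0.012],[0.0065,-0.04,0.012],[0.0065,-0.076,0.012],[0.0065,-0.076,0.012],[0.0065,-0.076,-0.01],[0.0065,-0.076,-0.025],[0.0065,-0.076,-0.034],[0.0065,-0.076,-0.034]], "roll": [0,0,0,0,0,0,0,0]}}

```text
clock: 15.85
tool_pos: [0.5206, 0.0996, 0.0626]
eef_rot: [0.675, 0.737, 0.003, 0.004]
contact_force: [0.1, -1.0, -0.1]
opening: 0.004
```

```bash
python3 look.py i wrist scene;python3 brd.py iwrist.npz
```

```text
15.85 [0.5206 0.0996 0.0626] 1.6586757878732192 [0.6754 0.7375 0.0028 0.0035] 0.03609967655968428 [ 0.1042 -1.0495 -0.1184] 0.004234793100139685
top face z mm at x=+-45 {'c0': (27.5, 927), 'c1': (70.7, 1224), 'c2': (29.5, 918), 'c3': (111.1, 2004)}
plane [-0.0055 -0.1496  0.0343] underside at holes [np.float64(25.0), np.float64(36.4), np.float64(24.3), np.float64(35.7)]
```

View pics/iwrist.png

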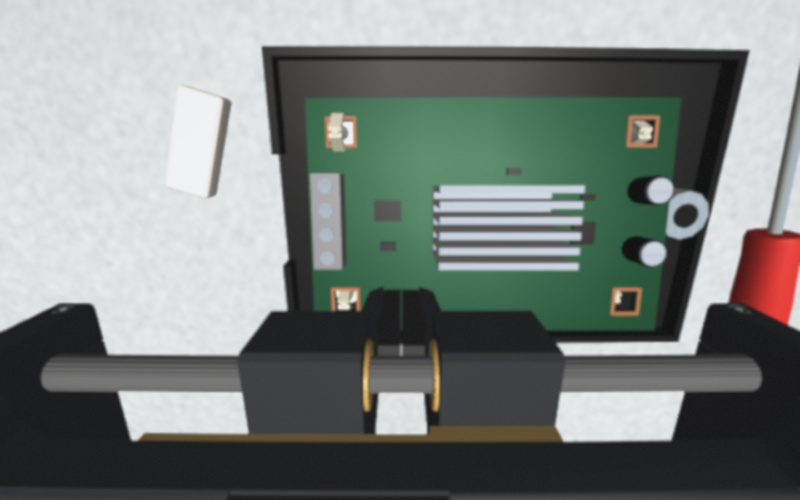

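Call:
{"name": "carry_out", "arguments": {"linear": [[0,0,-0.003],[0,0,-0.006],[0,0,-0.008],[0,0,-0.0095],[0,0,-0.0105],[0,0,-0.0115]], "roll": [0,0,0,0,0,0]}}

```text
clock: 16.45
tool_pos: [0.5223, 0.1001, 0.0535]
eef_rot: [0.675, 0.737, 0.005, 0.005]
contact_force: [-0.1, -0.9, 7.3]
opening: 0.008
```

Call:
{"name": "carry_out", "arguments": {"linear": [[0,0,-0.001],[0,0,-0.002],[0,0,-0.003]], "roll": [0,0,0]}}

```text
clock: 16.7
tool_pos: [0.5224, 0.1, 0.0509]
eef_rot: [0.675, 0.737, 0.005, 0.005]
contact_force: [-0.7, -0.5, 5.2]
opening: 0.003
```

Call:
{"name": "carry_out", "arguments": {"linear": [[0,0,-0.001],[0,0,-0.002],[0,0,-0.003]], "roll": [0,0,0]}}

```text
clock: 16.95
tool_pos: [0.5224, 0.1, 0.0478]
eef_rot: [0.675, 0.737, 0.005, 0.005]
contact_force: [-0.3, -0.3, -0.3]
opening: 0.004
```

Call:
{"name": "carry_out", "arguments": {"linear": [[0,0,-0.001],[0,0,-0.0015]], "roll": [0,0]}}

```text
clock: 17.12
tool_pos: [0.5225, 0.1001, 0.0471]
eef_rot: [0.675, 0.737, 0.005, 0.006]
contact_force: [-3.1, -1.6, 17.1]
opening: 0.0
```

Call:
{"name": "carry_out", "arguments": {"linear": [[0,0,-0.0007],[0,0,-0.0007]], "roll": [0,0]}}

```text
clock: 17.28
tool_pos: [0.5225, 0.1001, 0.0472]
eef_rot: [0.675, 0.737, 0.005, 0.006]
contact_force: [-2.3, -0.3, 11.9]
opening: 0.007
```

Call:
{"name": "carry_out", "arguments": {"linear": [[0,0,0.01],[0,0,0.035],[0,-0.01,0.065],[0,-0.025,0.07],[0,-0.025,0.07]], "roll": [0,0,0,0,0]}}

```text
clock: 17.7
tool_pos: [0.5235, 0.0718, 0.119]
eef_rot: [0.677, 0.736, 0.005, 0.008]
contact_force: [0.6, -2.0, -0.3]
opening: 0.001
```

```bash
python3 look.py j wrist;python3 brd.py jwrist.npz
```

```text
17.7 [0.5235 0.0718 0.119 ] 1.65445975413264 [0.6769 0.736  0.0052 0.0075] 0.047422962104918365 [ 0.6271 -1.9583 -0.3422] 0.0014518739799664658
top face z mm at x=+-45 {'c0': (27.5, 569), 'c1': (195.4, 7591), 'c2': (31.4, 574), 'c3': (178.1, 4414)}
plane [0.0431 0.0058 0.0292] underside at holes [np.float64(22.6), np.float64(22.2), np.float64(28.2), np.float64(27.8)]
```

View pics/jwrist.png

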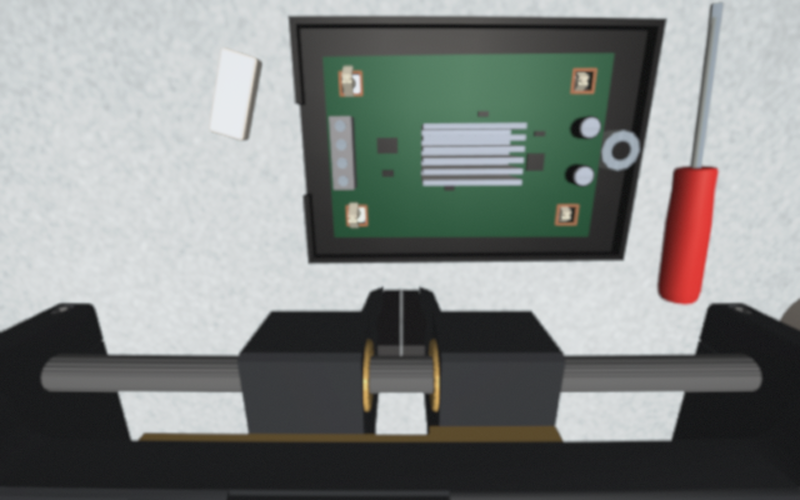

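Call:
{"name": "carry_out", "arguments": {"linear": [[0.03,0.012,0],[0.065,0.028,0],[0.0765,0.035,-0.005],[0.0765,0.035,-0.03],[0.0765,0.035,-0.05],[0.0765,0.035,-0.06],[0.0765,0.035,-0.062],[0.0765,0.035,-0.062]], "roll": [0.004,0.004,0.004,0.004,0.004,0.004,0.004,0.004]}}

```text
clock: 18.42
tool_pos: [0.5985, 0.1089, 0.0549]
eef_rot: [0.675, 0.738, 0.004, 0.006]
contact_force: [-0.6, -0.8, 0.0]
opening: 0.008
```

```bash
python3 look.py k wrist;python3 brd.py kwrist.npz
```

```text
18.4167 [0.5985 0.1089 0.0549] 1.660476070695206 [0.6747 0.7381 0.0044 0.0058] 0.03514268686717422 [-0.5936 -0.8361  0.0109] 0.007502054580396458
top face z mm at x=+-45 {'c0': (27.5, 995), 'c1': (100.9, 1552), 'c2': (31.4, 1044), 'c3': (80.3, 326)}
plane [ 0.0585 -0.0118  0.0299] underside at holes [np.float64(21.7), np.float64(22.6), np.float64(29.3), np.float64(30.2)]
```

View pics/kwrist.png

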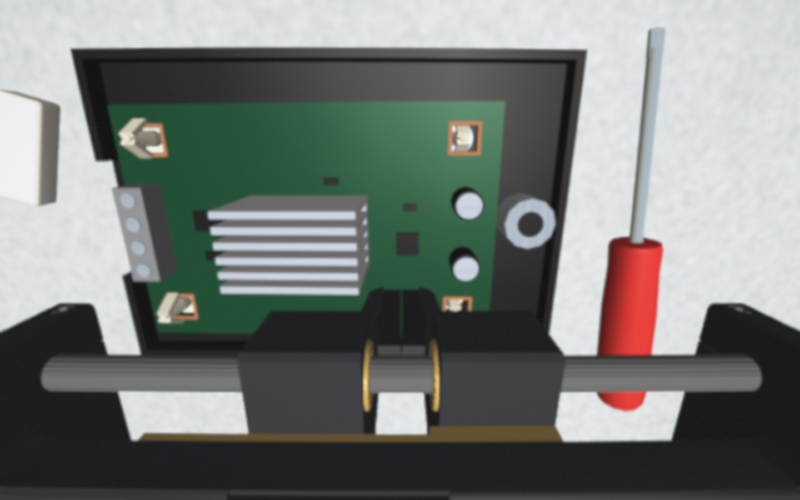

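Call:
{"name": "carry_out", "arguments": {"linear": [[0.001,-0.002,0],[0.001,-0.002,-0.002],[0.001,-0.002,-0.004],[0.001,-0.002,-0.006],[0.001,-0.002,-0.007],[0.001,-0.002,-0.008]], "roll": [0,0,0,0,0,0]}}

```text
clock: 18.97
tool_pos: [0.6009, 0.1068, 0.0491]
eef_rot: [0.675, 0.738, 0.006, 0.007]
contact_force: [-2.3, -0.3, 11.0]
opening: 0.009
```

Call:
{"name": "carry_out", "arguments": {"linear": [[0,0,-0.001],[0,0,-0.002],[0,0,-0.003]], "roll": [0,0,0]}}

```text
clock: 19.22
tool_pos: [0.601, 0.1069, 0.0478]
eef_rot: [0.675, 0.738, 0.006, 0.008]
contact_force: [-3.4, -1.7, 16.2]
opening: 0.009
```

Call:
{"name": "carry_out", "arguments": {"linear": [[0,0,-0.001],[0,0,-0.002]], "roll": [0,0]}}

```text
clock: 19.38
tool_pos: [0.601, 0.1069, 0.0474]
eef_rot: [0.675, 0.738, 0.006, 0.008]
contact_force: [-4.2, -2.2, 17.5]
opening: 0.001
```

Call:
{"name": "carry_out", "arguments": {"linear": [[0,0,-0.001],[0,0,-0.002]], "roll": [0,0]}}

```text
clock: 19.55
tool_pos: [0.6011, 0.1069, 0.0472]
eef_rot: [0.675, 0.738, 0.006, 0.008]
contact_force: [-4.4, -0.9, 18.6]
opening: 0.005
```

Call:
{"name": "carry_out", "arguments": {"linear": [[0,0,-0.002],[0,0,-0.003],[0,0,-0.003]], "roll": [0,0,0]}}

```text
clock: 19.8
tool_pos: [0.6011, 0.1069, 0.0458]
eef_rot: [0.675, 0.738, 0.006, 0.009]
contact_force: [-4.3, -1.2, 11.4]
opening: 0.002
```

Call:
{"name": "carry_out", "arguments": {"linear": [[0,0,-0.0015],[0,0,-0.003],[0,0,-0.003]], "roll": [0,0,0]}}

```text
clock: 20.05
tool_pos: [0.6011, 0.1071, 0.0443]
eef_rot: [0.675, 0.738, 0.006, 0.009]
contact_force: [-1.9, 0.3, 3.0]
opening: 0.004
```

```bash
python3 look.py l wrist;python3 brd.py lwrist.npz
```

```text
20.05 [0.6011 0.1071 0.0443] 1.659571799268197 [0.675  0.7377 0.0064 0.0093] 0.01712809004716357 [-1.9403  0.3271  2.9823] 0.003855175007657217
top face z mm at x=+-45 {'c0': (28.5, 1227), 'c1': (26.1, 1022), 'c2': (26.7, 1149), 'c3': (66.2, 711)}
plane [ 0.0501 -0.0428  0.0294] underside at holes [np.float64(20.6), np.float64(23.8), np.float64(27.1), np.float64(30.3)]
```

View pics/lwrist.png

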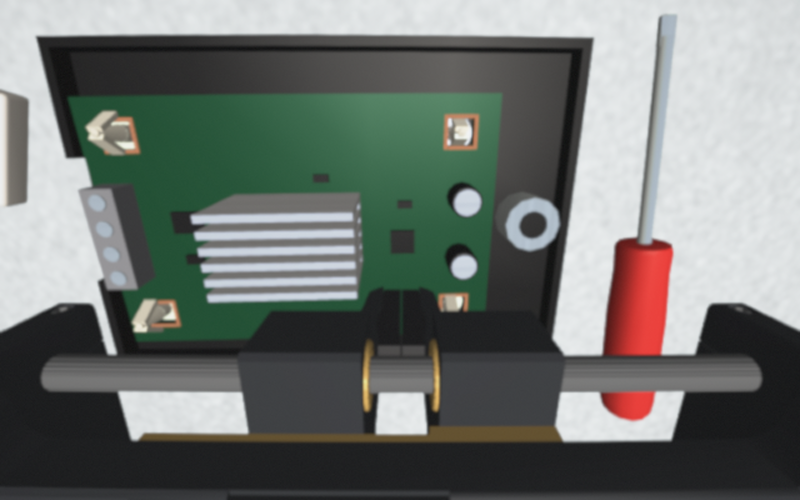

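Call:
{"name": "carry_out", "arguments": {"linear": [[0,0,-0.001],[0,0,-0.002],[0,0,-0.003]], "roll": [0,0,0]}}

```text
clock: 20.35
tool_pos: [0.6011, 0.1073, 0.0417]
eef_rot: [0.675, 0.738, 0.007, 0.009]
contact_force: [-2.1, -0.0, 14.3]
opening: 0.004
```

Call:
{"name": "carry_out", "arguments": {"linear": [[0,0,-0.001],[0,0,-0.0015]], "roll": [0,0]}}

```text
clock: 20.52
tool_pos: [0.6012, 0.1074, 0.0416]
eef_rot: [0.675, 0.738, 0.007, 0.01]
contact_force: [-4.1, -1.8, 18.4]
opening: 0.003
```

Call:
{"name": "carry_out", "arguments": {"linear": [[0,0,-0.0015],[0,0,-0.0025],[0,0,-0.0025]], "roll": [0,0,0]}}

```text
clock: 20.77
tool_pos: [0.6012, 0.1074, 0.0415]
eef_rot: [0.675, 0.738, 0.007, 0.011]
contact_force: [-5.2, -3.3, 22.2]
opening: 0.003
```

Call:
{"name": "carry_out", "arguments": {"linear": [[0,0,0.01],[0,0,0.035],[0,-0.01,0.065],[-0.01,-0.025,0.07],[-0.01,-0.025,0.07]], "roll": [0,0,0,0,0]}}

```text
clock: 21.18
tool_pos: [0.5912, 0.0789, 0.1132]
eef_rot: [0.676, 0.737, 0.006, 0.012]
contact_force: [-0.4, -1.3, -0.9]
opening: 0.006
```

```bash
python3 look.py m wrist;python3 brd.py mwrist.npz
```

```text
21.1833 [0.5912 0.0789 0.1132] 1.6562651997842772 [0.6762 0.7366 0.006  0.012 ] 0.05754625679577939 [-0.4333 -1.305  -0.861 ] 0.006321456975552976
top face z mm at x=+-45 {'c0': (25.5, 588), 'c1': (172.3, 6097), 'c2': (21.6, 564), 'c3': (182.1, 9758)}
plane [-0.0414  0.0002  0.0235] underside at holes [np.float64(22.1), np.float64(22.1), np.float64(16.8), np.float64(16.8)]
```

View pics/mwrist.png

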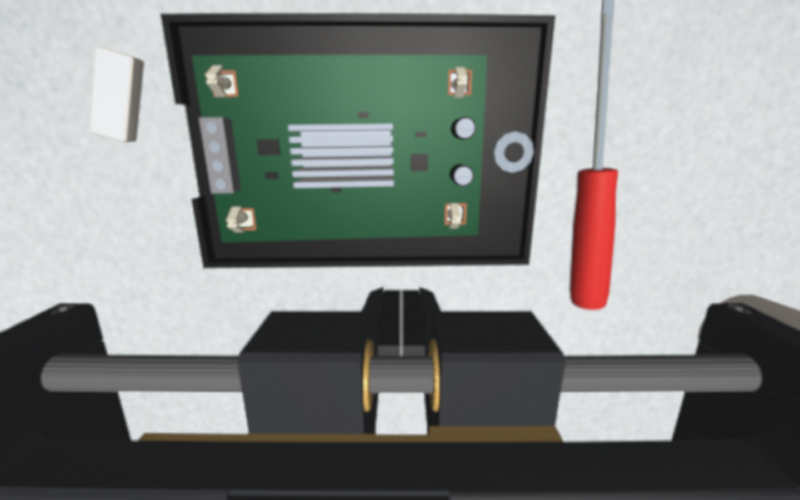

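Call:
{"name": "carry_out", "arguments": {"linear": [[0.001,0.035,0],[0.002,0.07,0],[0.002,0.104,0],[0.002,0.104,-0.025],[0.002,0.104,-0.05],[0.002,0.104,-0.063],[0.002,0.104,-0.066],[0.002,0.104,-0.066]], "roll": [0.003,0.003,0.003,0.003,0.003,0.003,0.003,0.003]}}

```text
clock: 21.9
tool_pos: [0.5922, 0.1841, 0.0445]
eef_rot: [0.675, 0.738, 0.005, 0.011]
contact_force: [0.6, 0.7, -0.4]
opening: 0.007
```

Call:
{"name": "carry_out", "arguments": {"linear": [[0,0,-0.002],[0,0,-0.004],[0,0,-0.005],[0,0,-0.005]], "roll": [0,0,0,0]}}

```text
clock: 22.23
tool_pos: [0.593, 0.1844, 0.0419]
eef_rot: [0.675, 0.738, 0.006, 0.011]
contact_force: [-2.4, -1.1, 9.6]
opening: 0.005
```

Call:
{"name": "carry_out", "arguments": {"linear": [[0,0,-0.001],[0,0,-0.002],[0,0,-0.003],[0,0,-0.003]], "roll": [0,0,0,0]}}

```text
clock: 22.57
tool_pos: [0.5941, 0.1846, 0.0416]
eef_rot: [0.675, 0.737, 0.007, 0.012]
contact_force: [-3.2, -1.9, 16.3]
opening: 0.006
```

Call:
{"name": "carry_out", "arguments": {"linear": [[0,0,-0.002],[0,0,-0.0025],[0,0,-0.0025]], "roll": [0,0,0]}}

```text
clock: 22.82
tool_pos: [0.5942, 0.1846, 0.0417]
eef_rot: [0.675, 0.737, 0.007, 0.013]
contact_force: [-4.9, -1.5, 17.2]
opening: 0.008
```

Call:
{"name": "carry_out", "arguments": {"linear": [[0,0,0.01],[0,0,0.04],[0,0,0.08],[-0.02,-0.03,0.1],[-0.04,-0.07,0.1],[-0.04,-0.11,0.1],[-0.04,-0.13,0.1],[-0.04,-0.13,0.1]], "roll": [0,0,0,0,0,0,0,0]}}

```text
clock: 23.48
tool_pos: [0.554, 0.0463, 0.142]
eef_rot: [0.679, 0.734, 0.005, 0.015]
contact_force: [0.2, -0.1, 0.3]
opening: 0.005
```

Call:
{"name": "carry_out", "arguments": {"linear": [[0,0,0],[0,0,0],[0,0,0]], "roll": [0,0,0]}}

```text
clock: 23.73
tool_pos: [0.5544, 0.0475, 0.1423]
eef_rot: [0.679, 0.734, 0.005, 0.015]
contact_force: [-0.5, -0.4, 1.1]
opening: 0.003
```

```bash
python3 look.py n wrist scene;python3 brd.py nwrist.npz; python3 - <<'E'
from h import *
s=dict(np.load('nwrist.npz'));cv2.imwrite('pics/nz.png',cv2.resize(s['img'][:200,130:450,::-1],None,fx=2.5,fy=2.5,interpolation=cv2.INTER_CUBIC))
E
```

```text
23.7333 [0.5544 0.0475 0.1423] 1.6499077173612542 [0.6785 0.7344 0.0053 0.0145] 0.01617448113932627 [-0.5398 -0.3977  1.0896] 0.003135140432048895
top face z mm at x=+-45 {'c0': (25.4, 498), 'c1': (25.3, 381), 'c2': (21.6, 469), 'c3': (21.6, 364)}
plane [-0.0407  0.0012  0.0235] underside at holes [np.float64(22.2), np.float64(22.1), np.float64(16.9), np.float64(16.8)]
```

View pics/nz.png

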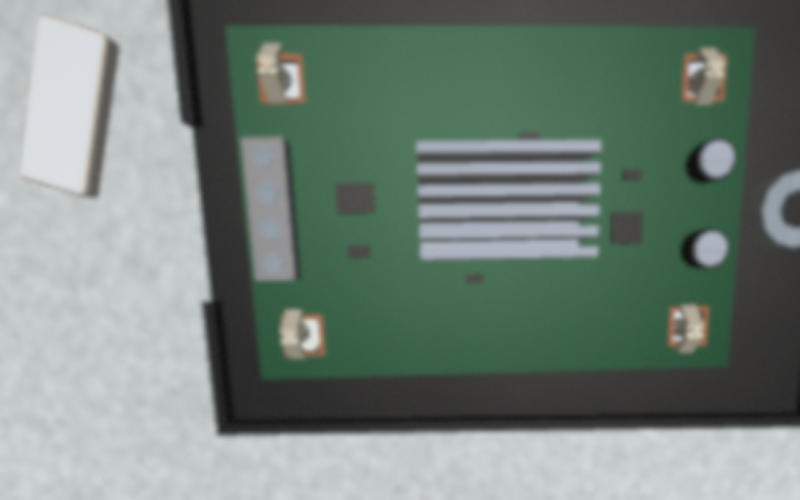

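View pics/nscene.png

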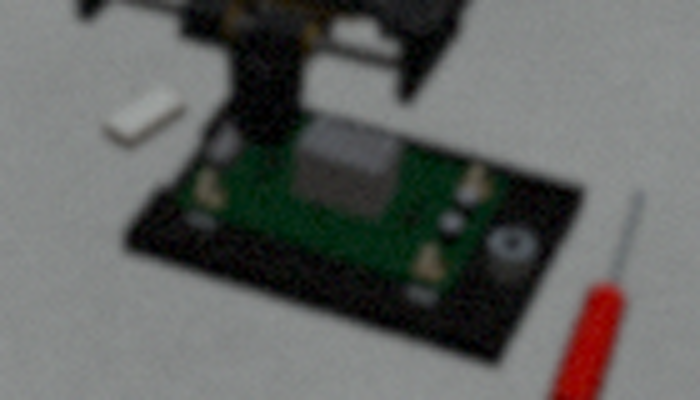

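All four barbs have sprung out over the board, the terminal block is at the cable gap, and the board is level with the shoulders. The underside at the holes measures 22.2, 22.1, 16.9 and 16.8 mm, against shoulders at about 22 and 16.5 mm. The gripper is clear of everything.

```bash
python3 -c "
from plant import finish_job;print(finish_job())"
```

```text
the job is handed in; nothing more can be done
None
```

The driver board is seated on all four standoffs with its terminal block at the cable gap, and the job is handed in at about 24 s of the 64 s allowed.

- **How it was done:** I lifted the board by its heat sink, rested it on the four points and let go. I then pressed the bare strip beside each standoff with the closed fingers, in the order 0, 1, 3, 2. Pressing beside standoff 3 brought 2 down with it, and the later press beside 2 met a hard stop straight away.
- **Forces:** The highest reading was 29.6 N, at standoff 0. Forces were read only at the end of each move, so brief peaks in between were not seen. The fingers never pushed on the heat sink.
- **Last checks:** The final close-up shows the barbs sprung out over the board at all four holes. The underside at holes 0 to 3 measures 22.2, 22.1, 16.9 and 16.8 mm. The shoulders measured about 22 mm (0 and 1) and 16.5 mm (2 and 3) beforehand.
- **Bystanders:** The eraser and screwdriver look unmoved in the last pictures. I did not take a last picture of the pencil and tape, but nothing came near them after the board was lifted.
- **Disagreement:** The wrist camera read about 2 to 3 mm off across the board compared with the robot's own position. I corrected for this by looking at the standoffs through the board's holes before letting go.

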